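Find the rocking corner of a balance plate and pack it

TASK

The aluminium balance plate on the dark steel slab rocks because one of the four rest pads hidden under its corners has worn away. Press its corners slowly and gently one after another until you find the one that dips, then slide the packing slip along the slab under that corner, straight in from the plate's left or right side, until its grip block stands against the plate's edge, without pushing the plate out of place. Let go, press that corner once more to show that it no longer dips, and leave the other things on the bench where they stand.

Things in the scene. Friction and masses are not known exactly. Their poses are not given: they have to be found in the camera images.
- stone: dark grey steel slab fixed on the bench, 190 mm (its x) x 340 mm (its y) x 10 mm; origin at the centre of its underside, z up, top 10 mm above the bench. It reaches about 95 mm beyond the plate on its +y and -y sides (left, right), 20 mm on the others. Fixed to it, hidden under the plate's corner points, are rest pads 24 x 24 x 6 mm; one, at any of the four corners, is worn flush with the slab
- plate: loose square aluminium plate 150 x 150 x 10 mm, about 0.9 kg, with a ring 80 mm across, 1.5 mm proud, in the middle; origin at the centre of its underside, z up, x and y along its edges and (within 1 degree) the slab's. It lies level on three pads, underside 6 mm above the slab; held sideways by friction only, about 4 N
- corner_1 (a point): point on the plate's top face at plate x = -55, y = +55 mm (near left), above that rest pad's centre. If its pad is the worn one, 2 to 4 N pressed here tips the plate by about 0.06 rad: this point drops about 4 mm, until the plate's edge meets the slab, and comes back when released; with the slip home it drops less than 1.5 mm. The other corners stay firm
- corner_2 (a point): the same at x = -55 mm, y = -55 mm (near right)
- corner_3 (a point): the same at x = +55 mm, y = -55 mm (far right)
- corner_4 (a point): the same at x = +55 mm, y = +55 mm (far left)
- slip: loose aluminium slip, 0.12 kg: flat tongue 36 mm wide, 5.2 mm thick, with an upright grip block on its rear half. Origin on the underside mid-line below the block's front face; x points to the nose, z up. Tongue: x -32 to +45 mm, the last 12 mm tapering to 2.6 mm. Block: x -34 to 0, y -12 to +12 mm, top 45 mm above the underside. Under a corner with a whole pad it stops after about 8 mm
- slip_grip (a point): middle of the grip block, 17 mm behind the origin and 30 mm above the slip's underside: grasp here across the 24 mm width (along the slip's y)
- slip_nose (a point): tip of the tongue on the underside mid-line, slip x = +45 mm. When home the slip lies flat on the slab, its x square to the plate's left or right edge and pointing inward, its mid-line under the corner point, the block's front face touching the plate's edge
- jar: bystander, clear sample jar, 46 mm across, 80 mm high, origin under its centre
- marker: bystander, marker pen lying on the bench, 132 x 15 x 13 mm, origin under its middle
Mind the look-alikes: they are no part of the job. Leave any purple or turquoise look-alike of the slip alone.

How it is judged:
By the outcome, as a careful person would: the job done as asked, in the order asked, and still so for the second after the job is handed in, with the robot touching nothing.
It also fails if it takes over 72 s, if anything falls off the work surface, if the arm or the gripper's body presses on something with over 40 N, if the wrist force passes 120 N, or if a joint passes its speed limit or range.

ROBOT

A 6-joint arm with a two-finger parallel gripper is mounted at the origin on a cart in front of the work surface, level with it; the furniture and walls round the work are solid. World frame = base frame: x ahead of the robot, y to its left, z up, the work surface at z = 0. Lengths are in m, angles in rad, forces in N, time in s.
With the tool pointing down it reaches from about 0.375 to 0.9 m from the base axis. Payload 3.1 kg.
Tool frame: the origin (TCP) lies at the very end of the fingers, on their centre line; the grasp point (between the pads) lies 19 mm behind it; x points along the fingers, z is the direction in which the jaws open and shut, and the axes are right-handed (so a half turn about x gives the same grasp; the last joint's range is limited). The gripper opens to 85 mm and grips with 20 to 120 N. Pads are 22 mm wide; open, the fingers measure 114 mm over their backs; the gripper's body (76 mm by 85 mm) begins 54 mm behind the grasp point. The pads swing forward as they close: fully open they stand 13 mm farther back than shut.
Start: joints at [-0.178, 0.527, 1.433, -0, 1.181, -0.178], TCP at [0.625, 0, 0.231] pointing down, gripper open.
Joint ranges: [-3.08, 3.08], [-0.75, 2.2], [0.22, 2.44], [-1.43, 4.57], [0, 2.65], [-2.85, 2.85]. Speed limits (rad/s): [2.79, 2.79, 3.14, 3.14, 3.14, 3.14].

INTERFACE

Orientations are given as a unit quaternion [x, y, z, w].
In Python, from station import manip, viewer, job gives the robot as it stands.
- The arm moves only by the tool move_arm, never from a script. Its argument "deltas" is one flat list of numbers, 7 for each row, row after row: the finger opening in mm, from 0 to 85.4, then the shift along the tool's x, y, z in mm, then the turn, a rotation vector about the tool's x, y, z in degrees. In form: [jaw, tx, ty, tz, rx, ry, rz, jaw, tx, ty, tz, rx, ry, rz, ...]. A call has 1 to 10 rows; each row shifts and turns the commanded pose from where the row before left it, along the tool's axes as they then stand; what a row does not reach is not made up. A row lasts 1/10 s, in which the tool goes at most 50 mm and 8.59 degrees, less where a joint would pass 70% of its speed; a pose out of reach is approached as far as the arm can. A call is refused whole if a number of a shift passes 50 or a number of a turn 8.59, either way. A call with a gripper value outside its range is refused whole. The fingers move at their own pace and stop on an object; "force" is the grip in N (left out, the last holds). Time passes only in rows, so rows that do not move let the fingers close. It gives the time, the measured TCP pose, the force and the opening at its end, in the units of the state.
- manip.sense(): the state, without advancing time (a new reading comes with each control period).
- viewer.snapshot(name): name is "scene" or "side" or "wrist"; returns a dict with "image" (480x640x3 uint8, red, green, blue), "depth" (480x640 float32, m along the optical axis (not along the pixel's ray), 0 where there is no reading), "fovy" (degrees; the focal length in pixels is half the picture's height over the tangent of half this angle, whatever the lens; pixels are square), "cx", "cy" (the principal point, pixels), "R" (3x3) and "t" (3): a world point X has camera coordinates R X + t. Camera axes: x right, y down, z forward; pixel columns grow to the right and rows downward; lengths in m; the calibration is good to about 2 mm. The wrist camera is an equidistant fisheye: a pixel r from the principal point sees the ray r / f radians off the axis. A picture is of the moment at which its call begins.
- job.sign_off(): hands the job in, once; it reports no verdict.
The state is a dict: "t": time; "q": joint angles; "qd": joint speeds; "tau": joint torques, N m; "tcp_pos": TCP position; "tool_rot": TCP orientation; "force": force on the tool from outside, world axes, zero at the start; "ft_torque": the same for the moment, N m; "finger_gap": opening from 0.0 (shut) to 1.0 (fully open).
Only numpy, scipy, OpenCV 4.12 (cv2) and the standard library are available. Lean on these libraries where they do the work, as an engineer would, in place of code of your own. Each camera call takes 0.05 s, during which the arm holds its last target.

## Working session

There is one attempt and no reset: what is moved stays moved. The work goes in short steps, Python scripts to look and compute and a tool call to move; the robot and the scene stay as the last step left them, time stands still between calls to the robot, and variables do not carry over. Pictures are saved under pics/ and viewed, and the job is handed in when it is done.

Besides the shell and the picture viewer there is one more tool, called after "Call:" as name(argument=value, ...) on one line, values as JSON. move_arm: Moves the arm, as the interface text tells. Its arguments: {"type":"object","properties":{"deltas":{"type":"array"},"force":{"type":"number"}},"required":["deltas"]}

```bash
ls; mkdir -p pics; cat > h.py <<'E'
import numpy as np, cv2, pickle
from station import manip, viewer, job
def snap(n, fn):
    s=viewer.snapshot(n); pickle.dump(s,open(f'pics/{fn}.pkl','wb'))
    cv2.imwrite(f'pics/{fn}.png', s['image'][:,:,::-1]); return s
def load(fn): return pickle.load(open(f'pics/{fn}.pkl','rb'))
def ray(s,u,v):
    f=240/np.tan(np.radians(s['fovy'])/2)
    d=np.array([(u-s['cx'])/f,(v-s['cy'])/f,1.0])
    R=np.array(s['R']);t=np.array(s['t'])
    return -R.T@t, R.T@d
def atz(s,u,v,z):
    o,d=ray(s,u,v); return o+d*(z-o[2])/d[2]
def dep(s,u,v):
    o,d=ray(s,u,v); return o+d*s['depth'][int(round(v)),int(round(u))]
def proj(s,X):
    f=240/np.tan(np.radians(s['fovy'])/2)
    c=np.array(s['R'])@np.array(X)+np.array(s['t']); return f*c[:2]/c[2]+[s['cx'],s['cy']]
E
python3 - <<'E'
from h import *
for n in ['scene','side','wrist']:
    s=snap(n,n+'0'); print(n,s['fovy'],s['cx'],s['cy'],-np.array(s['R']).T@s['t'])
print(manip.sense())
E
```

```text
pics
scene 51.22966548704011 315.75435113871316 233.43058523025005 [-0.05702556 -0.76355124  0.75730305]
side 46.32482131801304 307.5182969253425 238.68167728915324 [-0.10483262 -1.10844599  0.87074546]
wrist 65.70646984690485 317.9254019915529 243.9627412595065 [0.62512589 0.08405315 0.37211066]
{'t': 0.15, 'q': array([-1.78523139e-01,  5.28272506e-01,  1.43360587e+00, -1.16325639e-05,
        1.18139099e+00, -1.78489960e-01]), 'qd': array([-0.00019871, -0.00360012, -0.00525479,  0.00075753, -0.00054617,
       -0.00098313]), 'tau': array([ 1.17890530e-03, -4.42742836e+01, -1.78276026e+01, -2.15643640e-04,
        5.61750654e-03, -9.84718270e-06]), 'tcp_pos': array([6.24455131e-01, 1.10076130e-04, 2.30546869e-01]), 'tool_rot': array([1.11681935e-04, 7.07690598e-01, 9.13505474e-05, 7.06522467e-01]), 'force': array([ 0.52316218, -0.43937352, -0.46992422]), 'ft_torque': array([-0.00849912, -0.06184564,  0.00107397]), 'finger_gap': 1.000416890628818}
```

View pics/scene0.png

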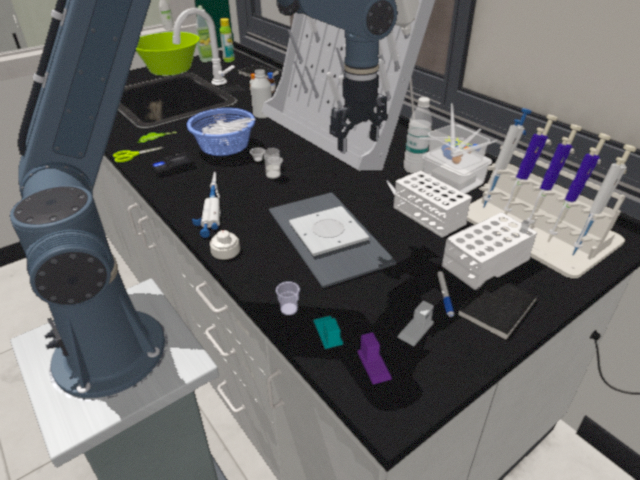

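View pics/side0.png

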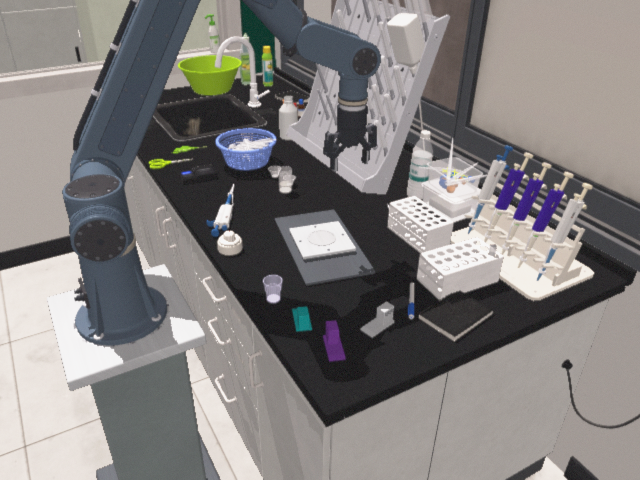

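View pics/wrist0.png

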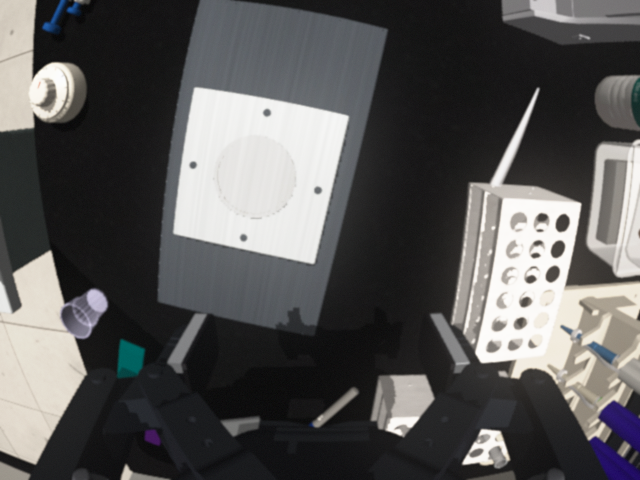

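The aluminium slip is at scene (417,322). The purple block at (374,358) and the turquoise one at (328,331) are look-alikes. I'll check this in enlarged crops.

```bash
python3 - <<'E'
import cv2
s=cv2.imread('pics/scene0.png'); d=cv2.imread('pics/side0.png'); w=cv2.imread('pics/wrist0.png')
cv2.imwrite('pics/c1.png',cv2.resize(s[285:395,300:460],None,fx=5,fy=5,interpolation=cv2.INTER_CUBIC))
cv2.imwrite('pics/c2.png',cv2.resize(s[185:295,250:410],None,fx=5,fy=5,interpolation=cv2.INTER_CUBIC))
cv2.imwrite('pics/c3.png',cv2.resize(d[280:370,280:420],None,fx=5,fy=5,interpolation=cv2.INTER_CUBIC))
E
```

```text
(no output)
```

View pics/c1.png

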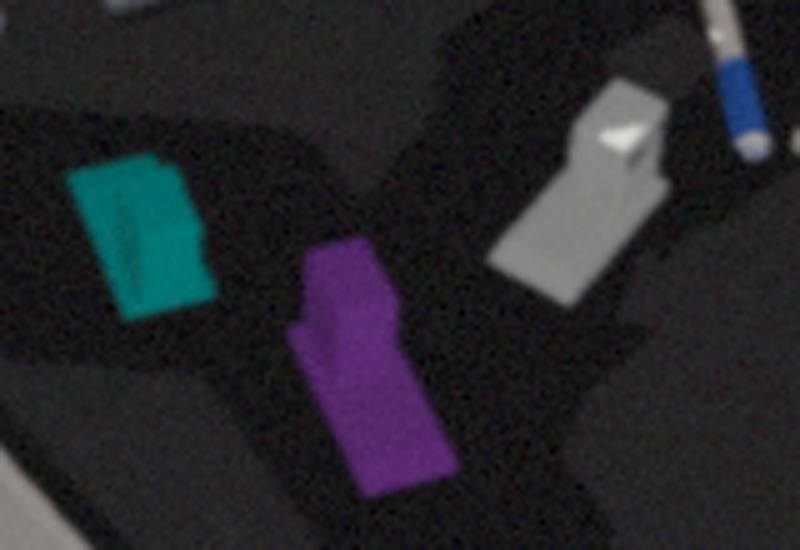

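View pics/c2.png

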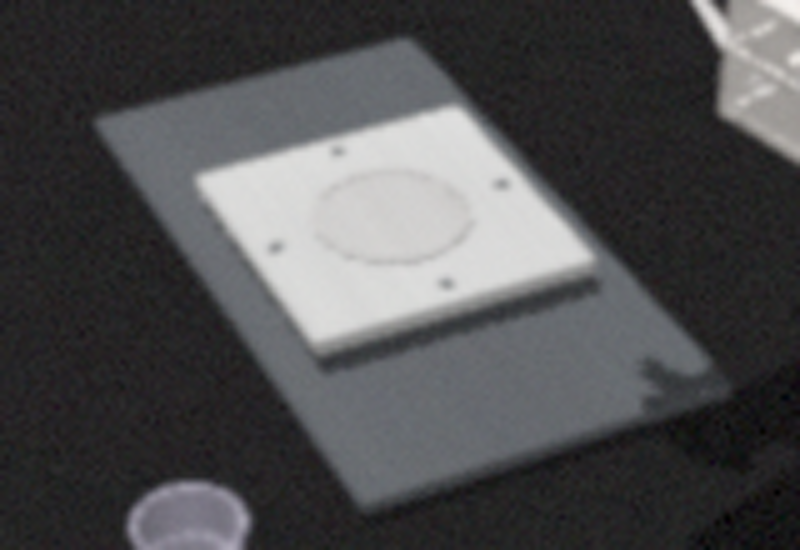

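View pics/c3.png

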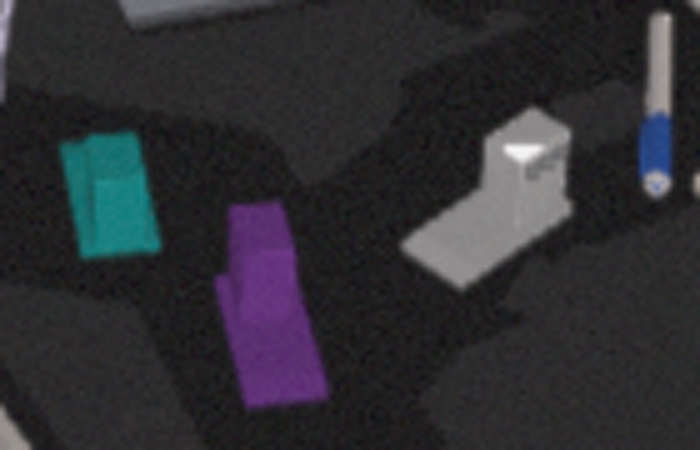

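```bash
python3 - <<'E'
from h import *
s=load('scene0'); d=load('side0')
def f(s,off,pts,z,dp=True):
    out=[]
    for a,b in pts:
        u=(a+.5)/5-.5+off[0]; v=(b+.5)/5-.5+off[1]
        p=atz(s,u,v,z); q=dep(s,u,v); out.append(p)
        print(np.round(p*1000,1),'depth',np.round(q*1000,1))
    return np.array(out)
print('plate'); P=f(s,(250,185),[(195,180),(460,105),(597,265),(318,346)],.026)
print(P.mean(0), [np.linalg.norm(P[i]-P[i-1]) for i in range(4)],[np.degrees(np.arctan2(*(P[i]-P[i-1])[[1,0]])) for i in range(4)])
print('dots');Q=f(s,(250,185),[(338,151),(501,184),(446,284),(276,247)],.026);print(Q.mean(0))
print('slab'); P=f(s,(250,185),[(95,122),(412,38),(730,390),(365,508)],.01)
print(P.mean(0), [np.linalg.norm(P[i]-P[i-1]) for i in range(4)],[np.degrees(np.arctan2(*(P[i]-P[i-1])[[1,0]])) for i in range(4)])
print('slip nose'); f(s,(300,285),[(487,260),(570,305)],.0026); 
f(d,(280,280),[(402,245),(462,290)],.0026)
print('block top scene'); f(s,(300,285),[(617,78),(668,103),(637,150),(580,125)],.045)
print('side'); f(d,(280,280),[(533,107),(572,132),(545,165),(488,140)],.045)
print('jar,purple,turq');
for u,v in [(289,306),(374,375),(330,340),(445,295)]: print(np.round(atz(s,u,v,0)*1000))
E
```

```text
plate
[504.3 117.7  26. ] depth [507.1 122.   22.4]
[653.8  87.7  26. ] depth [667.7 104.4  11.7]
[616.8 -61.9  26. ] depth [630.9 -47.2  10.7]
[473.3 -28.6  26. ] depth [476.3 -24.5  21.9]
[0.56206827 0.02876846 0.026     ] [np.float64(0.14955646106676457), np.float64(0.15241664970584354), np.float64(0.15410485591666653), np.float64(0.147278487558544)] [np.float64(78.0315477883289), np.float64(-11.350129616533934), np.float64(-103.88588483101114), np.float64(166.93546770435768)]
dots
[577.2  93.5  26. ] depth [575.2  90.8  28.2]
[624.1  18.8  26. ] depth [624.2  18.9  25.9]
[549.9 -28.5  26. ] depth [550.4 -27.9  25.4]
[503.2  46.   26. ] depth [503.3  46.1  25.9]
[0.56361584 0.03243932 0.026     ]
slab
[505.  215.2  10. ] depth [503.8 213.1  11.6]
[691.5 176.1  10. ] depth [698.8 185.2   2.8]
[ 615.7 -156.1   10. ] depth [ 622.6 -149.8    2.3]
[ 433.6 -115.8   10. ] depth [ 434.2 -115.1    9.1]
[0.56146636 0.02982762 0.01      ] [np.float64(0.33863115251657094), np.float64(0.1905272716070603), np.float64(0.3406900164327676), np.float64(0.18649015040371697)] [np.float64(77.823922350
[... 180 characters left out ...]
.6    2.6] depth [ 4.760e+02 -3.504e+02  4.000e-01]
[ 466.6 -313.8    2.6] depth [ 465.5 -315.2    4.2]
[ 473.8 -351.9    2.6] depth [ 4.752e+02 -3.500e+02  4.000e-01]
block top scene
[ 544.9 -303.3   45. ] depth [ 581.4 -275.4    1.8]
[ 550.4 -325.6   45. ] depth [ 590.  -297.    -1.5]
[ 521.6 -335.8   45. ] depth [ 529.6 -329.9   35.2]
[ 514.  -312.7   45. ] depth [ 512.9 -313.6   46.3]
side
[ 544.2 -302.    45. ] depth [ 544.3 -301.9   44.9]
[ 549.3 -325.5   45. ] depth [ 583.4 -284.7    2. ]
[ 524.8 -338.6   45. ] depth [ 534.6 -326.7   32.2]
[ 512.3 -311.7   45. ] depth [ 512.4 -311.6   44.9]
jar,purple,turq
[ 346. -112.    0.]
[ 369. -355.    0.]
[ 357. -240.    0.]
[ 632. -292.    0.]
```

```bash
cat >> h.py <<'E'
def wray(s,u,v):
    f=240/np.tan(np.radians(s['fovy'])/2)
    a=np.array([u-s['cx'],v-s['cy']]); r=np.hypot(*a); th=r/f
    d=np.array([*(a/r*np.sin(th)),np.cos(th)]); R=np.array(s['R'])
    return -R.T@np.array(s['t']), R.T@d
def watz(s,u,v,z):
    o,d=wray(s,u,v); return o+d*(z-o[2])/d[2]
def wproj(s,X):
    f=240/np.tan(np.radians(s['fovy'])/2)
    c=np.array(s['R'])@np.array(X)+np.array(s['t']); th=np.arctan2(np.hypot(*c[:2]),c[2]); a=c[:2]/np.hypot(*c[:2])
    return f*th*a+[s['cx'],s['cy']]
E
python3 - <<'E'
import cv2
w=cv2.imread('pics/wrist0.png')
cv2.imwrite('pics/w1.png',cv2.resize(w[75:275,150:370],None,fx=3,fy=3,interpolation=cv2.INTER_CUBIC))
E
```

```text
(no output)
```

View pics/w1.png

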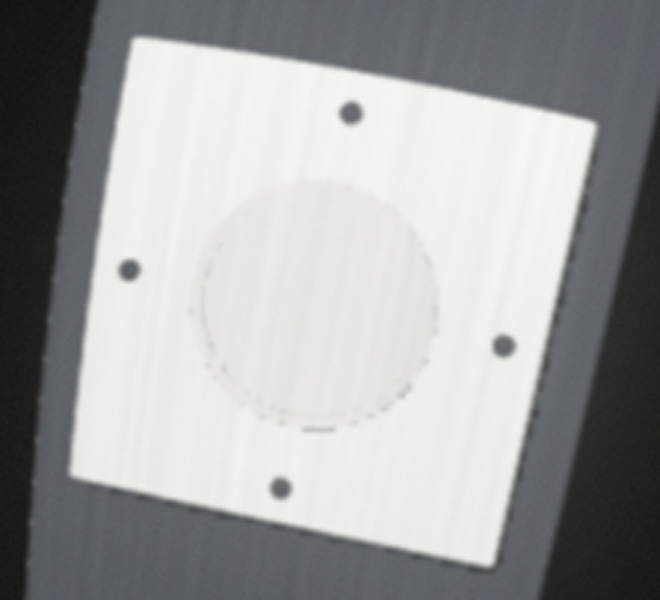

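```bash
python3 - <<'E'
from h import *
w=load('wrist0')
def g(pts,z):
    o=[]
    for a,b in pts: o.append(watz(w,(a+.5)/3-.5+150,(b+.5)/3-.5+75,z))
    return np.array(o)*1000
P=g([(133,37),(597,122),(493,567),(70,476)],.026); print(P.round(1),P.mean(0).round(1))
print([round(float(np.linalg.norm(P[i]-P[i-1])),1) for i in range(4)],[round(float(np.degrees(np.arctan2(*(P[i]-P[i-1])[[1,0]]))),2) for i in range(4)])
Q=g([(351,113),(504,346),(281,488),(129,270)],.026);print(Q.round(1),Q.mean(0).round(1))
a=Q[0]-Q[2];b=Q[1]-Q[3];print(np.degrees(np.arctan2(a[1],a[0]))-90,np.degrees(np.arctan2(b[1],b[0])),np.hypot(*a[:2]),np.hypot(*b[:2]))
th=np.radians(-12.6);c=np.array([562.5,31.]) 
for n,x,y in [(1,-55,55),(2,-55,-55),(3,55,-55),(4,55,55)]:
    p=c+[x*np.cos(th)-y*np.sin(th),x*np.sin(th)+y*np.cos(th)]; print(n,p.round(1))
E
```

```text
[[508.3 122.8  26. ]
 [653.1  91.2  26. ]
 [621.1 -54.   26. ]
 [476.2 -21.7  26. ]] [564.7  34.6  26. ]
[148.0, 148.2, 148.6, 148.4] [77.51, -12.34, -102.44, 167.43]
[[577.9  94.4  26. ]
 [624.7  20.6  26. ]
 [551.1 -26.2  26. ]
 [504.   47.7  26. ]] [564.4  34.1  26. ]
-12.530319132969097 -12.611726955623768 123.57411504205449 123.67533497499699
1 [520.8  96.7]
2 [496.8 -10.7]
3 [604.2 -34.7]
4 [628.2  72.7]
```

Call:
move_arm(deltas=[0, 20, 12, -13, 0, 0, 0, 0, 20, 12, -13, 0, 0, 0, 0, 20, 12, -13, 0, 0, 0, 0, 20, 12, -13, 0, 0, 0, 0, 20, 12, -13, 0, 0, 0, 0, 20, 12, -13, 0, 0, 0, 0, 20, 13, -12, 0, 0, 0, 0, 20, 13, -12, 0, 0, 0, 0, 0, 0, 0, 0, 0, 0, 0, 0, 0, 0, 0, 0, 0], force=40)

```text
t: 1.15
tcp_pos: [0.5234, 0.098, 0.0713]
tool_rot: [-0.0, 0.707, 0.0, 0.707]
force: [0.3, -0.1, 1.2]
finger_gap: -0.004
```

```bash
python3 - <<'E'
from h import *
s=snap('wrist','w2'); print(manip.sense()['tcp_pos'],manip.sense()['force'],manip.sense()['finger_gap'])
E
```

```text
[0.52453885 0.09767868 0.07194809] [-0.21570049 -0.38824372 -0.04166456] -0.001674775638535562
```

View pics/w2.png

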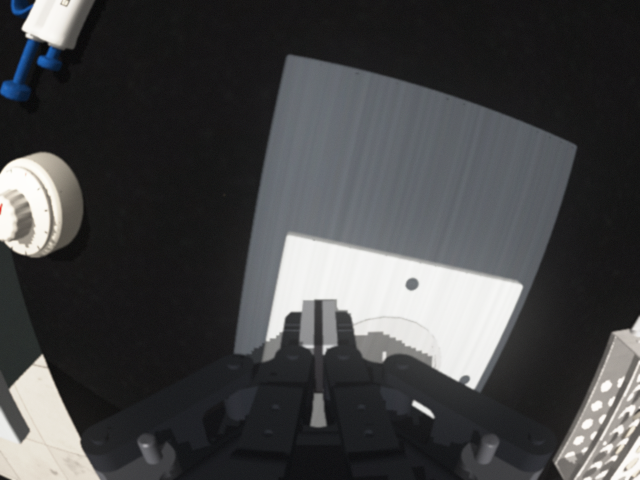

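```bash
python3 - <<'E'
from h import *
s=load('w2'); t=np.array([.5245,.0977,.072])
print(wproj(s,t),wproj(s,t+[0,.011,0]),wproj(s,t-[0,.011,0]),-np.array(s['R']).T@s['t'])
# plate left edge corners
for u,v in [(288,235),(522,285)]: print(watz(s,u,v,.026)*1000)
for u,v in [(288,55),(576,147)]: print(watz(s,u,v,.01)*1000)
print(np.degrees(np.arctan2(*( (watz(s,522,285,.026)-watz(s,288,235,.026))[[1,0]]))))
im=cv2.imread('pics/w2.png')
cv2.imwrite('pics/w2c.png',cv2.resize(im[220:370,240:400],None,fx=4,fy=4,interpolation=cv2.INTER_CUBIC))
E
```

```text
[318.80000768 322.78734976] [318.8569165  300.68789264] [318.7445645  343.42075189] [0.52381078 0.18199238 0.21293141]
[508.35304185 123.58939985  26.        ]
[650.9756994   91.77009081  26.        ]
[508.12493621 219.43302649  10.        ]
[690.01800878 179.1129693   10.        ]
-12.576799318342502
```

View pics/w2c.png

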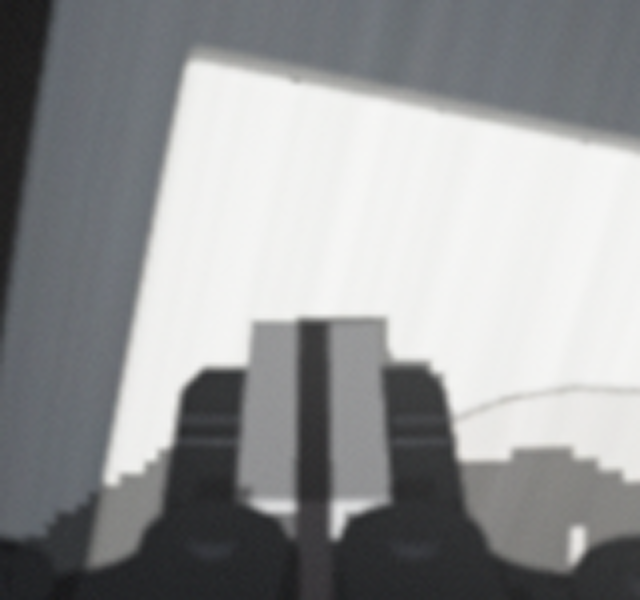

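Call:
move_arm(deltas=[0, 10, 0, 0, 0, 0, 0, 0, 10, 0, 0, 0, 0, 0, 0, 10, 0, 0, 0, 0, 0, 0, 5, 0, 0, 0, 0, 0, 0, 2, 0, 0, 0, 0, 0, 0, 1, 0, 0, 0, 0, 0, 0, 1, 0, 0, 0, 0, 0, 0, 1, 0, 0, 0, 0, 0, 0, 0, 0, 0, 0, 0, 0])

```text
t: 2.1
tcp_pos: [0.5231, 0.0981, 0.0314]
tool_rot: [-0.0, 0.707, 0.0, 0.707]
force: [-0.5, 0.4, 0.6]
finger_gap: 0.001
```

Call:
move_arm(deltas=[0, 1, 0, 0, 0, 0, 0, 0, 1, 0, 0, 0, 0, 0, 0, 1, 0, 0, 0, 0, 0, 0, 1, 0, 0, 0, 0, 0, 0, 0.5, 0, 0, 0, 0, 0, 0, 0.5, 0, 0, 0, 0, 0, 0, 0, 0, 0, 0, 0, 0])

```text
t: 2.8
tcp_pos: [0.5229, 0.098, 0.0262]
tool_rot: [0.0, 0.707, -0.0, 0.707]
force: [0.7, 0.5, 0.7]
finger_gap: 0.002
```

Call:
move_arm(deltas=[0, 0.5, 0, 0, 0, 0, 0, 0, 0, 0, 0, 0, 0, 0, 0, 0.5, 0, 0, 0, 0, 0, 0, 0, 0, 0, 0, 0, 0])

```text
t: 3.2
tcp_pos: [0.523, 0.098, 0.0261]
tool_rot: [-0.0, 0.707, 0.0, 0.707]
force: [-0.8, 0.2, 7.6]
finger_gap: -0.002
```

Call:
move_arm(deltas=[0, -2, 0, 0, 0, 0, 0, 0, -8, 0, 0, 0, 0, 0, 0, -5, -15, -4, 0, 0, 0, 0, 0, -20, -4, 0, 0, 0, 0, 0, -25, -5, 0, 0, 0, 0, 0, -25, -6, 0, 0, 0, 0, 5, -15, -4, 0, 0, 0, 0, 5, -7, -1, 0, 0, 0, 0, 2, 0, 0, 0, 0, 0, 0, 0, 0, 0, 0, 0, 0])

```text
t: 4.2
tcp_pos: [0.4988, -0.0089, 0.0281]
tool_rot: [0.0, 0.707, -0.0, 0.707]
force: [0.5, 0.3, 0.1]
finger_gap: 0.001
```

Call:
move_arm(deltas=[0, 1, 0, 0, 0, 0, 0, 0, 0.5, 0, 0, 0, 0, 0, 0, 0.5, 0, 0, 0, 0, 0, 0, 0.5, 0, 0, 0, 0, 0, 0, 0, 0, 0, 0, 0, 0])

```text
t: 4.7
tcp_pos: [0.4991, -0.0086, 0.0259]
tool_rot: [-0.0, 0.707, 0.0, 0.707]
force: [0.1, 1.2, 1.3]
finger_gap: 0.001
```

Call:
move_arm(deltas=[0, 0.3, 0, 0, 0, 0, 0, 0, 0, 0, 0, 0, 0, 0, 0, 0.3, 0, 0, 0, 0, 0, 0, 0, 0, 0, 0, 0, 0])

```text
t: 5.1
tcp_pos: [0.499, -0.0089, 0.0252]
tool_rot: [0.0, 0.707, -0.0, 0.707]
force: [-0.7, 2.2, 1.9]
finger_gap: -0.003
```

Call:
move_arm(deltas=[0, 0.4, 0, 0, 0, 0, 0, 0, 0.4, 0, 0, 0, 0, 0, 0, 0.4, 0, 0, 0, 0, 0, 0, 0, 0, 0, 0, 0, 0])

```text
t: 5.5
tcp_pos: [0.4989, -0.009, 0.024]
tool_rot: [-0.0, 0.707, 0.0, 0.707]
force: [0.1, -0.2, 2.4]
finger_gap: 0.002
```

Corner 2 is dipping: 2 mm down at only 2.4 N. I'll follow it to the stop to be sure.

Call:
move_arm(deltas=[0, 0.4, 0, 0, 0, 0, 0, 0, 0.4, 0, 0, 0, 0, 0, 0, 0.4, 0, 0, 0, 0, 0, 0, 0.4, 0, 0, 0, 0, 0, 0, 0, 0, 0, 0, 0, 0])

```text
t: 6.0
tcp_pos: [0.4988, -0.009, 0.0223]
tool_rot: [-0.0, 0.707, 0.0, 0.707]
force: [-2.0, -0.3, 2.5]
finger_gap: -0.001
```

Call:
move_arm(deltas=[0, -0.5, 0, 0, 0, 0, 0, 0, -1, 0, 0, 0, 0, 0, 0, -1, 0, 0, 0, 0, 0, 0, -1, 0, 0, 0, 0, 0, 0, -1, 0, 0, 0, 0, 0, 0, -2, 0, 0, 0, 0, 0, 0, -10, 0, 0, 0, 0, 0, 0, -25, 0, 0, 0, 0, 0, 0, -35, 0, 0, 0, 0, 0, 0, -35, 0, 0, 0, 0, 0])

```text
t: 7.0
tcp_pos: [0.4986, -0.0089, 0.1353]
tool_rot: [0.0, 0.707, 0.0, 0.707]
force: [1.2, -0.0, -0.3]
finger_gap: -0.004
```

```bash
python3 - <<'E'
from h import *
s=snap('wrist','w3'); print(manip.sense()['tcp_pos'])
sc=load('scene0')
for u,v in [(449,316),(440,273),(500,300),(374,380),(362,336),(460,310),(535,290)]: print((u,v),np.round(atz(sc,u,v,0.006)*1000))
E
```

```text
[ 0.50206656 -0.00951438  0.14039887]
(449, 316) [ 586. -343.    6.]
(440, 273) [ 672. -241.    6.]
(500, 300) [ 706. -377.    6.]
(374, 380) [ 358. -366.    6.]
(362, 336) [ 410. -274.    6.]
(460, 310) [ 617. -345.    6.]
(535, 290) [ 791. -404.    6.]
```

View pics/w3.png

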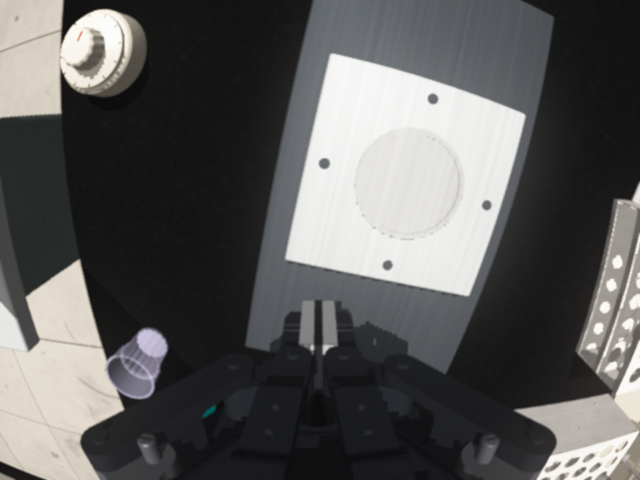

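Call:
move_arm(deltas=[0, -6, -35, 4, 0, 0, 0, 45, -6, -40, 4, 0, 0, 0, 45, -6, -40, 4, 0, 0, 0, 45, -6, -40, 4, 0, 0, 0, 45, -6, -40, 4, 0, 0, 0, 45, -6, -40, 4, 0, 0, 0, 45, -6, -40, 5, 0, 0, 0, 45, -6, -35, 4, 0, 0, 0, 45, 0, 0, 0, 0, 0, 0])

```text
t: 7.95
tcp_pos: [0.5333, -0.325, 0.1836]
tool_rot: [-0.001, 0.705, -0.004, 0.709]
force: [-0.4, 1.1, -0.1]
finger_gap: 0.526
```

Call:
move_arm(deltas=[45, 0, 0, 0, -8.5, 0, 0, 45, 0, 0, 0, -8.5, 0, 0, 45, 0, 0, 0, -8.5, 0, 0, 45, 0, 0, 0, -8.5, 0, 0, 45, 0, 0, 0, -8.5, 0, 0, 45, 0, 0, 0, -8.5, 0, 0, 45, 0, 0, 0, -8.5, 0, 0, 45, 0, 0, 0, -8.5, 0, 0, 45, 0, 0, 0, -8.5, 0, 0, 45, 0, 0, 0, -8.5, 0, 0])

```text
t: 8.95
tcp_pos: [0.5316, -0.3179, 0.182]
tool_rot: [-0.479, 0.52, 0.48, 0.52]
force: [-1.0, -0.2, 0.8]
finger_gap: 0.527
```

Call:
move_arm(deltas=[45, 0, 0, 0, -8.5, 0, 0, 45, 0, 0, 0, -8.5, 0, 0, 45, 0, 0, 0, -1, 0, 0, 45, 0, 0, 0, 0, 0, 0, 45, 0, 0, 0, 0, 0, 0])

```text
t: 9.45
tcp_pos: [0.5319, -0.3186, 0.182]
tool_rot: [-0.553, 0.441, 0.553, 0.441]
force: [0.1, 0.0, -0.7]
finger_gap: 0.524
```

```bash
python3 - <<'E'
from h import *
s=snap('wrist','w4'); m=manip.sense(); print(m['tcp_pos'],m['tool_rot'],m['q'],m['t'])
snap('scene','s4')
E
```

```text
[ 0.53190082 -0.31869636  0.18195343] [-0.55298304  0.44057818  0.55312165  0.44063257] [-7.19820599e-01  5.77895251e-01  1.49338761e+00  7.70474314e-05
  1.07050923e+00 -2.51602448e+00] 9.5
```

View pics/w4.png

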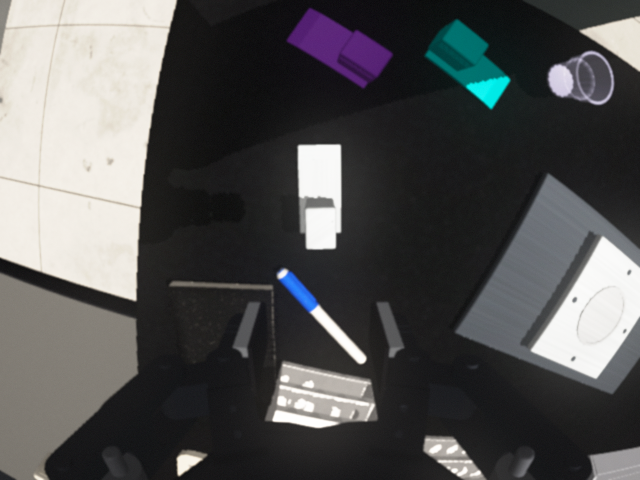

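View pics/s4.png

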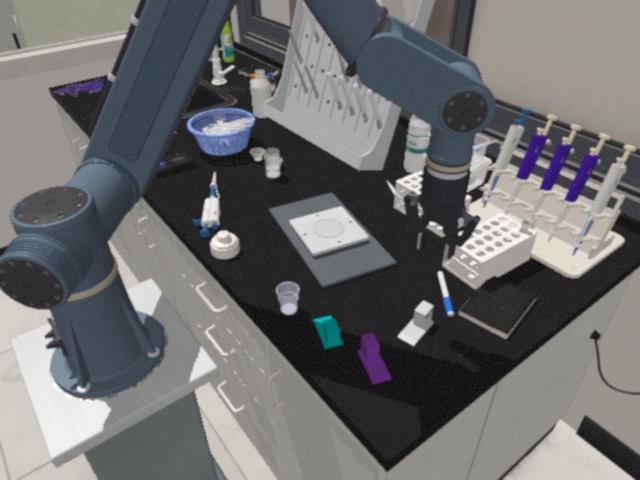

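```bash
python3 - <<'E'
import cv2
w=cv2.imread('pics/w4.png')
cv2.imwrite('pics/w4c.png',cv2.resize(w[135:260,270:370],None,fx=5,fy=5,interpolation=cv2.INTER_CUBIC))
E
```

```text
(no output)
```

View pics/w4c.png

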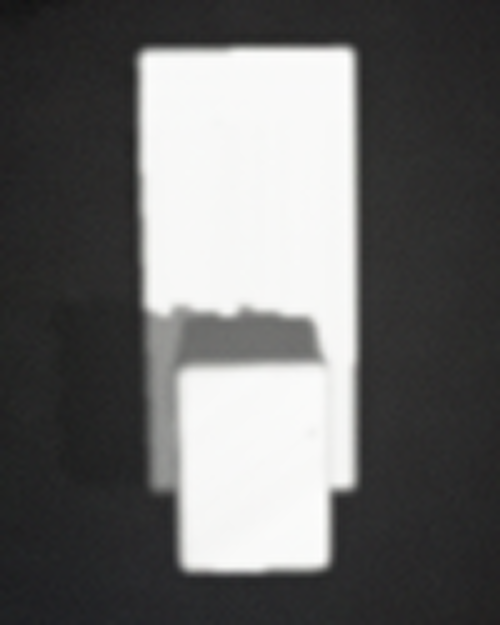

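```bash
python3 - <<'E'
from h import *
w=load('w4')
g=lambda a,b,z: watz(w,(a+.5)/5-.5+270,(b+.5)/5-.5+135,z)*1000
N=np.array([g(138,47,.0026),g(356,47,.0026)]);T=np.array([g(179,363,.045),g(328,363,.045),g(330,571,.045),g(181,571,.045)])
R=np.array([g(150,490,.0052),g(356,490,.0052)])
print(N.round(1),N.mean(0),np.hypot(*(N[1]-N[0])[:2]));print(T.round(1),T.mean(0));print([np.hypot(*(T[i]-T[i-1])[:2]) for i in range(4)]);print(R.round(1),R.mean(0))
n=N.mean(0)[:2]; r=R.mean(0)[:2]
print('len',np.hypot(*(n-r)),'exp 77','head',np.degrees(np.arctan2(*(n-r)[::-1]))%360)
for i,j in [(0,3),(1,2)]:
    d=T[i]-T[j];print(np.degrees(np.arctan2(d[1],d[0]))%360)
d=N[1]-N[0];print(np.degrees(np.arctan2(d[1],d[0])))
d=T[1]-T[0];print(np.degrees(np.arctan2(d[1],d[0])))
h=(n-r)/np.hypot(*(n-r)); print('grip from nose',n-62*h,'from rear',r+15*h,'blocktop',T.mean(0))
print('cam',-np.array(w['R']).T@w['t'])
E
```

```text
[[ 474.2 -348.8    2.6]
 [ 465.9 -312.5    2.6]] [ 470.06415888 -330.65951892    2.6       ] 37.31872053874395
[[ 517.3 -330.6   45. ]
 [ 512.2 -308.3   45. ]
 [ 545.1 -300.    45. ]
 [ 550.4 -323.1   45. ]] [ 531.26895799 -315.49865082   45.        ]
[np.float64(33.9323146772254), np.float64(22.92008599591798), np.float64(33.95315464696449), np.float64(23.724893936899168)]
[[ 550.7 -330.     5.2]
 [ 542.4 -294.     5.2]] [ 546.55514036 -311.96440947    5.2       ]
len 78.7424749699818 exp 77 head 193.7343697597093
192.88470208806658
194.24295300058805
102.94692430458912
102.94132170173816
grip from nose [ 530.29138508 -315.93942298] from rear [ 531.98403725 -315.525723  ] blocktop [ 531.26895799 -315.49865082   45.        ]
cam [ 0.45178184 -0.33582045  0.32365653]
```

Call:
move_arm(deltas=[45, 10, 0, 2, 0, 0, 0, 45, 20, 0, 0, 0, 0, 0, 45, 20, 0, 0, 0, 0, 0, 45, 20, 0, 0, 0, 0, 0, 45, 20, 0, 0, 0, 0, 0, 45, 20, 0, 0, 0, 0, 0, 45, 10, 0, 0, 0, 0, 0, 45, 0, 0, 0, 0, 0, 0, 45, 0, 0, 0, 0, 0, 0])

```text
t: 10.45
tcp_pos: [0.5317, -0.3171, 0.062]
tool_rot: [0.553, -0.44, -0.553, -0.44]
force: [1.1, -0.4, 0.3]
finger_gap: 0.533
```

```bash
python3 - <<'E'
from h import *
s=snap('wrist','w5'); m=manip.sense(); print(m['tcp_pos'],m['force'],m['t'])
E
```

```text
[ 0.53202455 -0.31740674  0.06259403] [-0.3845294   0.42416787  0.23138413] 10.5
```

View pics/w5.png

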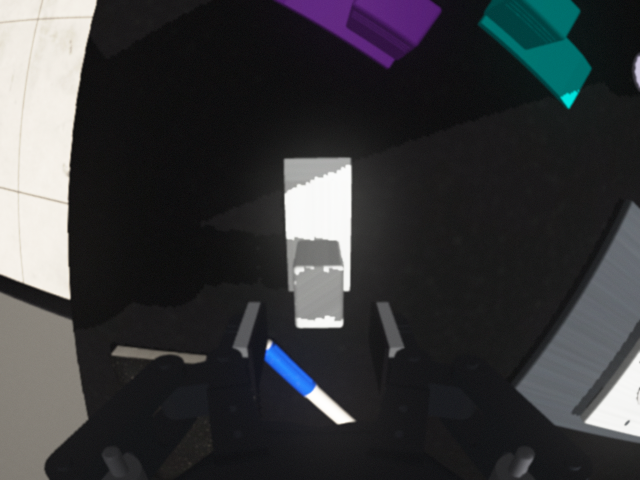

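Call:
move_arm(deltas=[45, 15, 0, 0, 0, 0, 0, 45, 15, 0, 0, 0, 0, 0, 45, 10, 0, 0, 0, 0, 0, 45, 6, 0, 0, 0, 0, 0, 45, 4, 0, 0, 0, 0, 0, 45, 0, 0, 0, 0, 0, 0, 20, 0, 0, 0, 0, 0, 0, 20, 0, 0, 0, 0, 0, 0, 20, 0, 0, 0, 0, 0, 0, 20, 0, 0, 0, 0, 0, 0], force=40)

```text
t: 11.5
tcp_pos: [0.5318, -0.3172, 0.0124]
tool_rot: [0.554, -0.44, -0.553, -0.44]
force: [0.7, -0.3, 0.2]
finger_gap: 0.277
```

```bash
python3 - <<'E'
from h import *
s=snap('wrist','w6'); m=manip.sense(); print(m['tcp_pos'],m['force'],m['t'],m['finger_gap']*85.4)
E
```

```text
[ 0.53181044 -0.31723014  0.01236506] [-0.07035759 -0.16747014  1.3355657 ] 11.55 23.69240950734064
```

View pics/w6.png

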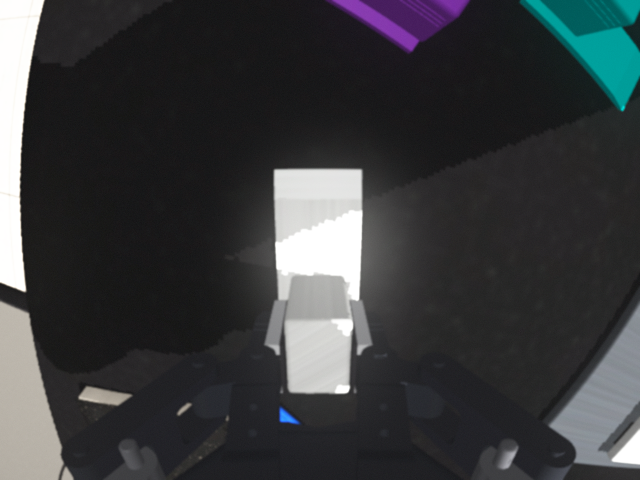

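Call:
move_arm(deltas=[20, -5, 0, 0, 0, 0, 0, 20, -10, 0, 0, 0, 0, 0, 20, -15, 0, 0, 0, 0, 0, 20, -15, 0, 0, 0, 0, 0, 20, -15, 0, 0, 0, 0, 0, 20, -10, 0, 0, 0, 0, 0, 20, 0, 0, 0, 5, 0, 0, 20, 0, 0, 0, 8, 0, 0, 20, 0, 0, 0, 8, 0, 0, 20, 0, 0, 0, 8, 0, 0])

```text
t: 12.55
tcp_pos: [0.5316, -0.3171, 0.0827]
tool_rot: [-0.424, 0.566, 0.424, 0.566]
force: [1.0, -0.4, -1.1]
finger_gap: 0.276
```

Call:
move_arm(deltas=[20, 0, 0, 0, 8, 0, 0, 20, 0, 0, 0, 8, 0, 0, 20, 0, 0, 0, 8, 0, 0, 20, 0, 0, 0, 8, 0, 0, 20, 0, 0, 0, 8, 0, 0, 20, 0, 0, 0, 8, 0, 0, 20, 0, 0, 0, 8, 0, 0, 20, 0, 0, 0, 8, 0, 0, 20, 0, 0, 0, 8, 0, 0, 20, 0, 0, 0, 8, 0, 0])

```text
t: 13.55
tcp_pos: [0.5316, -0.3171, 0.0826]
tool_rot: [0.039, 0.706, -0.039, 0.706]
force: [0.0, -0.3, -0.9]
finger_gap: 0.277
```

Call:
move_arm(deltas=[20, 0, 0, 0, 6.5, 0, 0, 20, 0, 15, -9, 0, 0, 0, 20, 0, 30, -15, 0, 0, 0, 20, 0, 35, -15, 0, 0, 0, 20, 0, 35, -15, 0, 0, 0, 20, 0, 35, -15, 0, 0, 0, 20, 0, 30, -15, 0, 0, 0, 20, 0, 15, -15, 0, 0, 0, 20, 0, 0, 0, 0, 0, 0, 20, 0, 0, 0, 0, 0, 0])

```text
t: 14.55
tcp_pos: [0.478, -0.1056, 0.0826]
tool_rot: [0.076, 0.702, -0.077, 0.704]
force: [0.5, -0.3, -1.0]
finger_gap: 0.274
```

```bash
python3 - <<'E'
from h import *
s=snap('wrist','w7'); m=manip.sense(); print(m['tcp_pos'],m['tool_rot'],m['force'],m['t'],m['finger_gap']*85.4)
from scipy.spatial.transform import Rotation as Ro
M=Ro.from_quat(m['tool_rot']).as_matrix(); print(M.round(4), np.degrees(np.arctan2(M[1,2],M[0,2])))
E
```

```text
[ 0.47862098 -0.10633969  0.08254745] [ 0.07657436  0.70185214 -0.07743393  0.70394881] [-0.19398562  0.43186925 -1.39932542] 14.6 23.660818578537057
[[ 2.800e-03  2.165e-01  9.763e-01]
 [-1.500e-03  9.763e-01 -2.165e-01]
 [-1.000e+00 -9.000e-04  3.100e-03]] -12.50379250485192
```

View pics/w7.png

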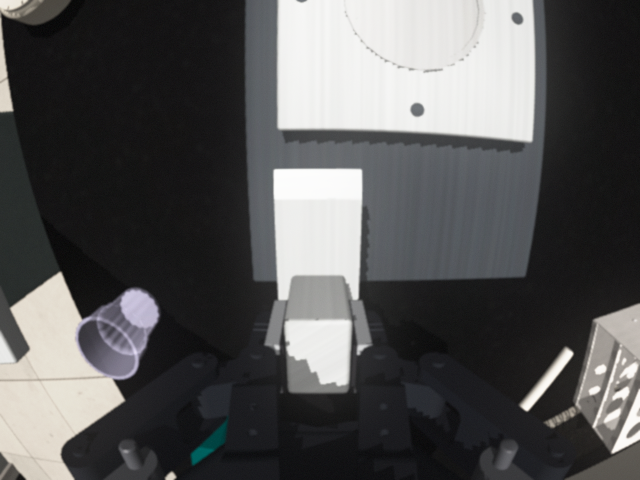

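```bash
python3 - <<'E'
import cv2
w=cv2.imread('pics/w7.png')
cv2.imwrite('pics/w7c.png',cv2.resize(w[90:290,240:560],None,fx=2.5,fy=2.5,interpolation=cv2.INTER_CUBIC))
E
```

View pics/w7c.png

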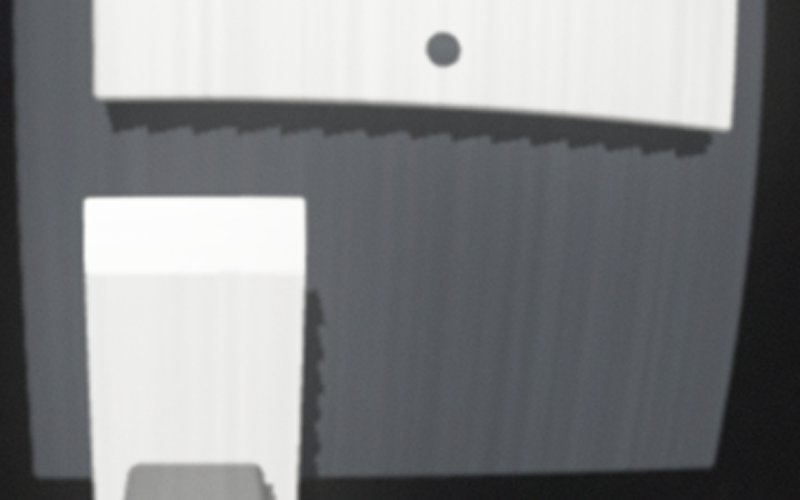

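```bash
python3 - <<'E'
from h import *
w=load('w7'); tcp=np.array([.4786,-.1063,.0825]); 
y=np.array([.2165,.9763,0]); z=np.array([.9763,-.2165,0])
g=lambda a,b,zz: watz(w,(a+.5)/2.5-.5+240,(b+.5)/2.5-.5+90,zz)
def show(n,a,b,zz):
    p=g(a,b,zz); print(n,(p*1000).round(1),'tool y,z', ((p-tcp)@y*1000).round(1),((p-tcp)@z*1000).round(1)); return p
A=show('A',95,99,.026);B=show('B',731,131,.026);show('dot',443,49,.026)
print(np.hypot(*(B-A)[:2]), np.degrees(np.arctan2(*(B-A)[[1,0]])))
u=.0825-.0124
show('nl',84,198,u+.0026);show('nr',305,197,u+.0026)
C=show('slabL',35,477,.01);D=show('slabR',714,467,.01);print(np.hypot(*(C-D)[:2]), np.degrees(np.arctan2(*(D-C)[[1,0]])))
print(-np.array(w['R']).T@w['t'])
E
```

```text
A [475.3 -22.4  26. ] tool y,z 81.2 -21.4
B [619.8 -54.5  26. ] tool y,z 81.2 126.6
dot [550.3 -26.4  26. ] tool y,z 93.5 52.7
0.14797716244406903 -12.533018980815482
nl [474.6 -38.   72.7] tool y,z 65.8 -18.6
nr [510.1 -45.7  72.7] tool y,z 66.0 17.6
slabL [ 435.9 -109.7   10. ] tool y,z -12.6 -41.0
slabR [ 619.3 -150.1   10. ] tool y,z -12.3 146.8
0.18780606441348377 -12.409364858299165
[ 0.49605132 -0.02340078  0.22419165]
```

Call:
move_arm(deltas=[20, 10, 2, -1, 0, 0, 0, 20, 15, 3, 0, 0, 0, 0, 20, 15, 0, 0, 0, 0, 0, 20, 10, 0, 0, 0, 0, 0, 20, 5, 0, 0, 0, 0, 0, 20, 1, 0, 0, 0, 0, 0, 20, 1, 0, 0, 0, 0, 0, 20, 0, 0, 0, 0, 0, 0, 20, 0, 0, 0, 0, 0, 0])

```text
t: 15.5
tcp_pos: [0.4775, -0.1002, 0.0254]
tool_rot: [0.077, 0.703, -0.077, 0.703]
force: [-0.0, -0.4, -1.2]
finger_gap: 0.273
```

Call:
move_arm(deltas=[20, 1, 0, 0, 0, 0, 0, 20, 1, 0, 0, 0, 0, 0, 20, 0.5, 0, 0, 0, 0, 0, 20, 0.5, 0, 0, 0, 0, 0, 20, 0.3, 0, 0, 0, 0, 0, 20, 0, 0, 0, 0, 0, 0])

```text
t: 16.1
tcp_pos: [0.4772, -0.1001, 0.0223]
tool_rot: [0.077, 0.703, -0.077, 0.703]
force: [-0.9, 1.3, 6.4]
finger_gap: 0.276
```

Call:
move_arm(deltas=[20, -0.5, 0, 0, 0, 0, 0, 34, 0, 0, 0, 0, 0, 0, 34, 0, 0, 0, 0, 0, 0, 34, 0, 0, 0, 0, 0, 0, 20, 0, 0, 0, 0, 0, 0, 20, 0, 0, 0, 0, 0, 0, 20, 0, 0, 0, 0, 0, 0, 20, 0, 0, 0, 0, 0, 0], force=40)

```text
t: 16.9
tcp_pos: [0.4773, -0.1002, 0.0221]
tool_rot: [0.077, 0.703, -0.077, 0.703]
force: [0.2, 0.1, 0.6]
finger_gap: 0.276
```

```bash
python3 - <<'E'
from h import *
s=snap('wrist','w8'); m=manip.sense(); print(m['tcp_pos'],m['tool_rot'],m['force'],m['t'],m['finger_gap']*85.4)
snap('side','d8')
w=cv2.imread('pics/w8.png')
cv2.imwrite('pics/w8c.png',cv2.resize(w[60:360,220:600],None,fx=2,fy=2,interpolation=cv2.INTER_CUBIC))
E
```

```text
[ 0.47726556 -0.10016649  0.02213488] [ 0.07694003  0.7028356  -0.07699708  0.70297496] [-0.03218999 -0.42441902  0.13294909] 16.95 24.03404205606278
```

View pics/w8c.png

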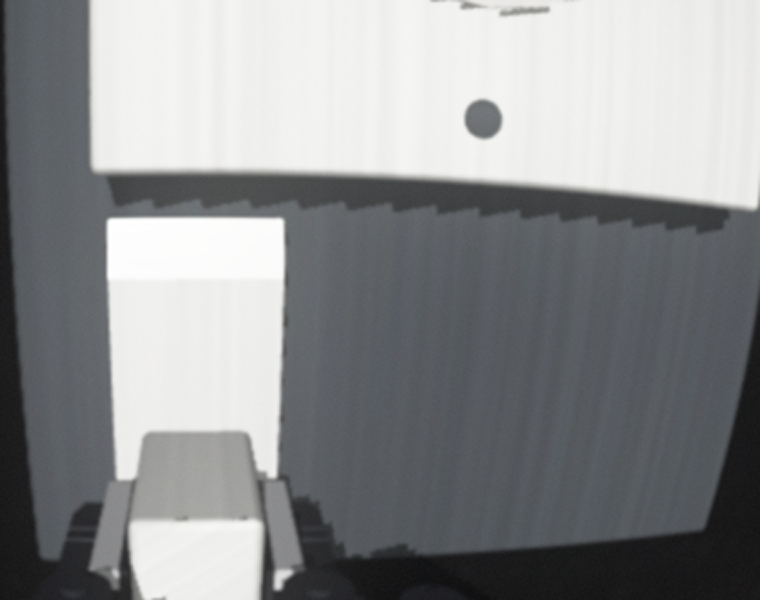

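View pics/d8.png

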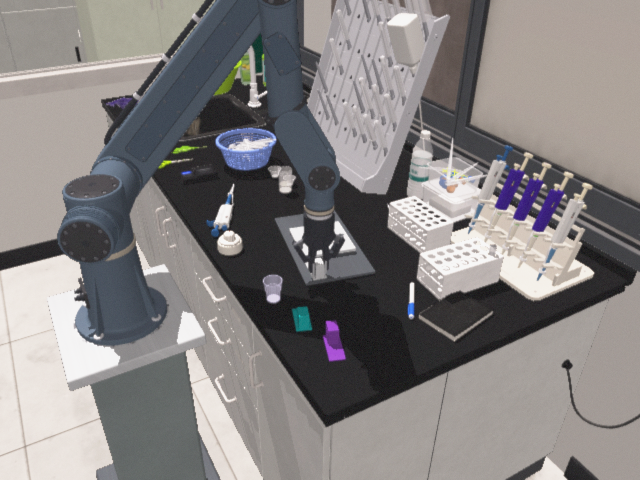

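```bash
python3 - <<'E'
from h import *
w=load('w8'); tcp=np.array([.47727,-.10017,.0221]); 
y=np.array([.2165,.9763,0]); z=np.array([.9763,-.2165,0])
def show(n,a,b,zz):
    p=watz(w,(a+.5)/2-.5+220,(b+.5)/2-.5+60,zz); print(n,(p*1000).round(1),'tool y,z', ((p-tcp)@y*1000).round(1),((p-tcp)@z*1000).round(1)); return p
A=show('A',92,172,.026);B=show('B',757,208,.026);show('dot',483,119,.026)
print(np.hypot(*(B-A)[:2]), np.degrees(np.arctan2(*(B-A)[[1,0]])))
L=show('nl',107,219,.0126);R=show('nr',285,219,.0126);print(np.degrees(np.arctan2(*(R-L)[[1,0]])))
show('tl',117,478,.0152);show('tr',278,478,.0152)
E
```

```text
A [475.2 -22.2  26. ] tool y,z 75.7 -18.9
B [619.  -53.7  26. ] tool y,z 76.0 128.3
dot [550.1 -26.5  26. ] tool y,z 87.7 55.2
0.1471891468735542 -12.37426952995081
nl [474.  -32.7  12.6] tool y,z 65.1 -17.8
nr [509.5 -40.6  12.6] tool y,z 65.1 18.6
-12.49343474727844
tl [462.  -88.9  15.2] tool y,z 7.7 -17.4
tr [497.3 -96.7  15.2] tool y,z 7.7 18.8
```

Call:
move_arm(deltas=[20, 0, 1, 0.5, 0, 0, 0, 20, 0, 2, 0, 0, 0, 0, 20, 0, 2, 0, 0, 0, 0, 20, 0, 2, 0, 0, 0, 0, 20, 0, 2, 0, 0, 0, 0, 20, 0, 2, 0, 0, 0, 0, 20, 0, 2, 0, 0, 0, 0, 20, 0, 2, 0, 0, 0, 0])

```text
t: 17.8
tcp_pos: [0.481, -0.0854, 0.0221]
tool_rot: [0.077, 0.703, -0.077, 0.703]
force: [-1.2, -1.2, 0.9]
finger_gap: 0.277
```

Call:
move_arm(deltas=[20, 0, 1.5, 0, 0, 0, 0, 20, 0, 1.5, 0, 0, 0, 0, 20, 0, 1.5, 0, 0, 0, 0, 20, 0, 1.5, 0, 0, 0, 0, 20, 0, 1.5, 0, 0, 0, 0, 20, 0, 1.5, 0, 0, 0, 0])

```text
t: 18.4
tcp_pos: [0.4829, -0.0767, 0.0221]
tool_rot: [0.077, 0.703, -0.077, 0.703]
force: [0.1, -1.8, 1.3]
finger_gap: 0.272
```

Call:
move_arm(deltas=[20, 0, 1.5, 0, 0, 0, 0, 20, 0, 1.5, 0, 0, 0, 0, 20, 0, 1.5, 0, 0, 0, 0, 20, 0, 1.5, 0, 0, 0, 0, 20, 0, 1.5, 0, 0, 0, 0, 20, 0, 1.5, 0, 0, 0, 0])

```text
t: 19.0
tcp_pos: [0.4849, -0.0679, 0.0221]
tool_rot: [0.077, 0.703, -0.077, 0.703]
force: [-0.3, -2.0, 1.7]
finger_gap: 0.277
```

```bash
python3 - <<'E'
from h import *
s=snap('wrist','w9'); m=manip.sense(); print(m['tcp_pos'],m['tool_rot'],m['force'],m['t'],m['finger_gap']*85.4)
w=cv2.imread('pics/w9.png')
cv2.imwrite('pics/w9c.png',cv2.resize(w[60:360,220:600],None,fx=2,fy=2,interpolation=cv2.INTER_CUBIC))
E
```

```text
[ 0.48488412 -0.06769548  0.02212457] [ 0.07698033  0.70288022 -0.07692055  0.70293431] [-0.03861607  0.33283255  2.62459368] 19.05 23.562715698364837
```

View pics/w9c.png

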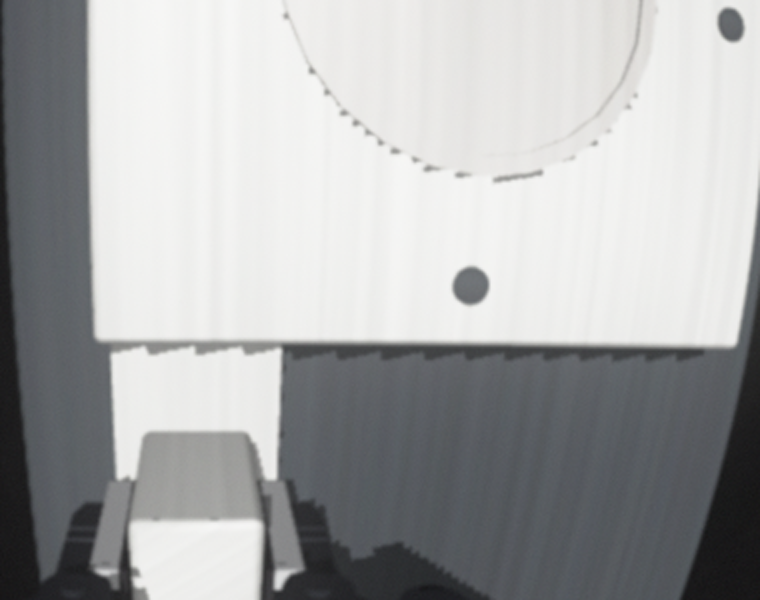

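```bash
python3 - <<'E'
from h import *
w=load('w9'); tcp=np.array([.48488,-.0677,.0221]); 
y=np.array([.2165,.9763,0]); z=np.array([.9763,-.2165,0])
def show(n,a,b,zz):
    p=watz(w,(a+.5)/2-.5+220,(b+.5)/2-.5+60,zz); print(n,(p*1000).round(1),'tool y,z', ((p-tcp)@y*1000).round(1),((p-tcp)@z*1000).round(1)); return p
A=show('A',95,340,.026);B=show('B',737,346,.026);show('dot',471,286,.026)
print(np.hypot(*(B-A)[:2]), np.degrees(np.arctan2(*(B-A)[[1,0]])))
show('blockfront base L',145,432,.0152); show('R',250,432,.0152)
E
```

```text
A [475.4 -21.5  26. ] tool y,z 43.0 -19.3
B [619.6 -53.7  26. ] tool y,z 42.8 128.5
dot [550.2 -26.4  26. ] tool y,z 54.4 54.9
0.14780916109898543 -12.592025221775783
blockfront base L [478.5 -46.9  15.2] tool y,z 18.9 -10.8
R [500.8 -51.9  15.2] tool y,z 18.9 12.2
```

Call:
move_arm(deltas=[20, 0, 1.5, 0, 0, 0, 0, 20, 0, 1.5, 0, 0, 0, 0, 20, 0, 1.5, 0, 0, 0, 0, 20, 0, 1.5, 0, 0, 0, 0, 20, 0, 1.5, 0, 0, 0, 0, 20, 0, 1.5, 0, 0, 0, 0])

```text
t: 19.65
tcp_pos: [0.4868, -0.0591, 0.0221]
tool_rot: [0.077, 0.703, -0.077, 0.703]
force: [-0.1, -1.1, 3.0]
finger_gap: 0.28
```

Call:
move_arm(deltas=[20, 0, 1.5, 0, 0, 0, 0, 20, 0, 1.5, 0, 0, 0, 0, 20, 0, 1.5, 0, 0, 0, 0, 20, 0, 1.5, 0, 0, 0, 0, 20, 0, 1.5, 0, 0, 0, 0, 20, 0, 1.5, 0, 0, 0, 0, 20, 0, 0, 0, 0, 0, 0])

```text
t: 20.35
tcp_pos: [0.4888, -0.0501, 0.0221]
tool_rot: [0.077, 0.703, -0.077, 0.703]
force: [0.4, -0.0, 1.4]
finger_gap: 0.274
```

```bash
python3 - <<'E'
from h import *
s=snap('wrist','w10'); m=manip.sense(); print(m['tcp_pos'],m['tool_rot'],m['force'],m['t'],m['finger_gap']*85.4)
w=cv2.imread('pics/w10.png')
cv2.imwrite('pics/w10c.png',cv2.resize(w[200:350,220:380],None,fx=4,fy=4,interpolation=cv2.INTER_CUBIC))
E
```

```text
[ 0.48880051 -0.05014208  0.02214414] [ 0.0770792   0.70284665 -0.076902    0.70295908] [-0.24137903 -0.29275376  1.23945659] 20.4 23.637943541445352
```

View pics/w10c.png

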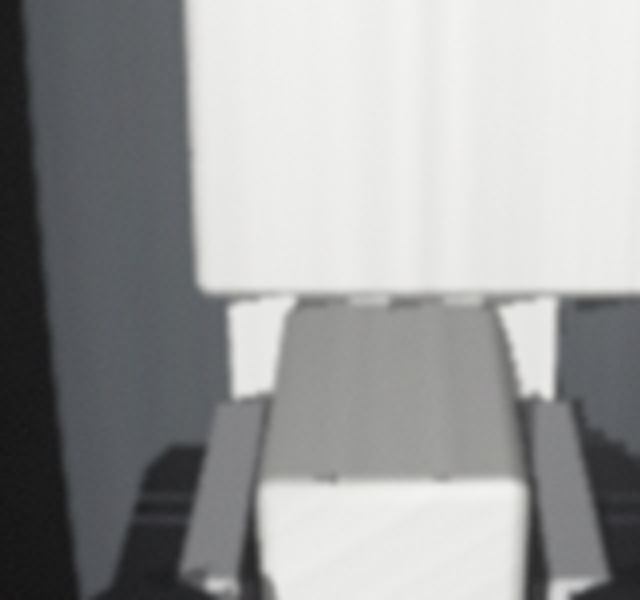

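Call:
move_arm(deltas=[20, 0, 0.8, 0, 0, 0, 0, 20, 0, 0.8, 0, 0, 0, 0, 20, 0, 0.8, 0, 0, 0, 0, 20, 0, 0.8, 0, 0, 0, 0, 20, 0, 0.5, 0, 0, 0, 0, 20, 0, 0, 0, 0, 0, 0])

```text
t: 21.0
tcp_pos: [0.4896, -0.0467, 0.0221]
tool_rot: [0.077, 0.703, -0.077, 0.703]
force: [-0.5, -1.5, 3.4]
finger_gap: 0.279
```

```bash
python3 - <<'E'
from h import *
s=snap('wrist','w11'); m=manip.sense(); print(m['tcp_pos'],m['tool_rot'],m['force'],m['t'],m['finger_gap']*85.4)
w=cv2.imread('pics/w11.png')
cv2.imwrite('pics/w11c.png',cv2.resize(w[200:350,220:380],None,fx=4,fy=4,interpolation=cv2.INTER_CUBIC))
E
```

```text
[ 0.48957775 -0.04674176  0.02213091] [ 0.07699728  0.70286883 -0.07695299  0.7029403 ] [-0.20107836 -1.72797984  3.06251318] 21.05 23.10633617946189
```

View pics/w11c.png

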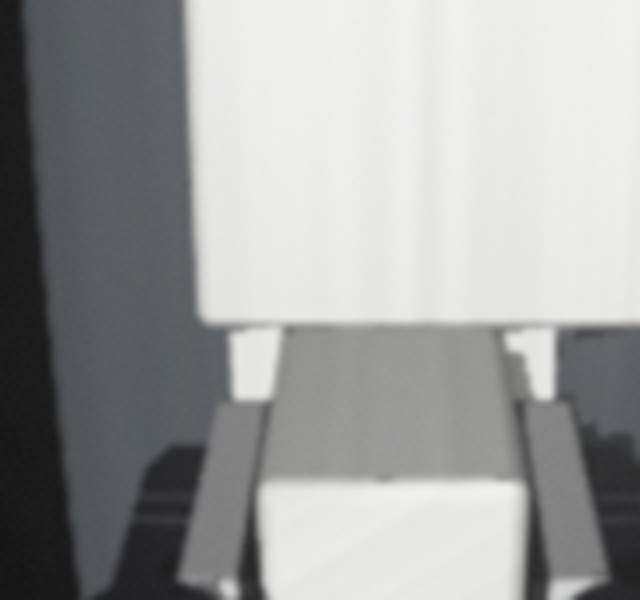

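```bash
python3 - <<'E'
from h import *
w=load('w11'); tcp=np.array([.48958,-.04674,.0221]); 
y=np.array([.2165,.9763,0]); z=np.array([.9763,-.2165,0])
def show(n,a,b,zz):
    p=watz(w,(a+.5)/4-.5+220,(b+.5)/4-.5+200,zz); print(n,(p*1000).round(1),'tool y,z', ((p-tcp)@y*1000).round(2),((p-tcp)@z*1000).round(2)); return p
show('edge',390,323,.026); show('top front',390,482,.055); show('A',200,322,.026); show('topL',260,482,.055); show('topR',527,482,.055)
E
```

```text
edge [494.4 -25.5  26. ] tool y,z 21.77 0.06
top front [494.  -27.1  55. ] tool y,z 20.09 0.08
A [475.4 -21.3  26. ] tool y,z 21.79 -19.34
topL [483.3 -24.8  55. ] tool y,z 20.01 -10.91
topR [505.3 -29.7  55. ] tool y,z 20.0 11.66
```

Call:
move_arm(deltas=[20, 0, 0.4, 0, 0, 0, 0, 20, 0, 0.4, 0, 0, 0, 0, 20, 0, 0, 0, 0, 0, 0])

```text
t: 21.35
tcp_pos: [0.4897, -0.046, 0.0221]
tool_rot: [0.077, 0.703, -0.077, 0.703]
force: [-0.5, -1.6, 2.5]
finger_gap: 0.276
```

Call:
move_arm(deltas=[20, 0, 0.4, 0, 0, 0, 0, 20, 0, 0, 0, 0, 0, 0])

```text
t: 21.55
tcp_pos: [0.4897, -0.0459, 0.0221]
tool_rot: [0.077, 0.703, -0.077, 0.703]
force: [-0.8, -3.3, 2.9]
finger_gap: 0.276
```

Call:
move_arm(deltas=[20, 0, 0.3, 0, 0, 0, 0, 20, 0, 0, 0, 0, 0, 0])

```text
t: 21.75
tcp_pos: [0.4897, -0.0458, 0.0222]
tool_rot: [0.077, 0.703, -0.077, 0.703]
force: [-1.8, -6.2, 3.1]
finger_gap: 0.274
```

Call:
move_arm(deltas=[20, 0, -0.5, 0, 0, 0, 0, 20, 0, 0, 0, 0, 0, 0])

```text
t: 21.95
tcp_pos: [0.4897, -0.0459, 0.0221]
tool_rot: [0.077, 0.703, -0.077, 0.703]
force: [-1.2, -3.8, 2.4]
finger_gap: 0.278
```

```bash
python3 - <<'E'
from h import *
s=snap('wrist','w12'); m=manip.sense(); print(m['tcp_pos'],m['tool_rot'],m['force'],m['t'],m['finger_gap']*85.4)
w=cv2.imread('pics/w12.png')
cv2.imwrite('pics/w12c.png',cv2.resize(w[200:350,220:380],None,fx=4,fy=4,interpolation=cv2.INTER_CUBIC))
E
```

```text
[ 0.48974856 -0.0458823   0.02214002] [ 0.07701542  0.70287176 -0.0770387   0.702926  ] [-0.70268798 -4.36555197  2.47228487] 22.0 23.750113322516196
```

View pics/w12c.png

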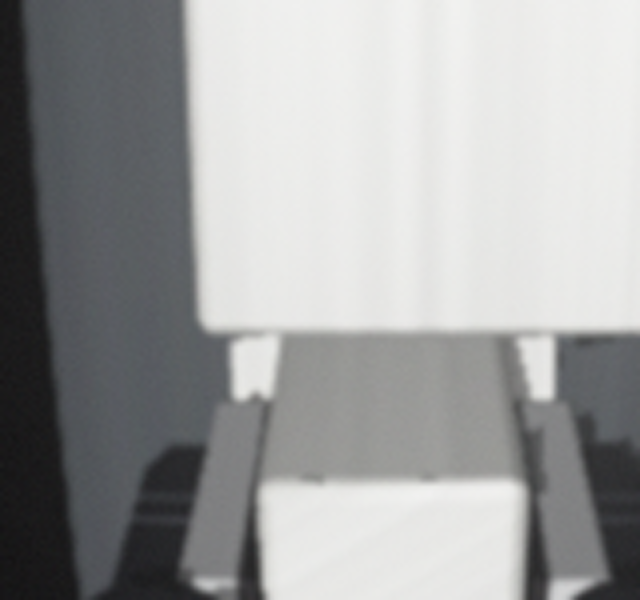

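```bash
python3 - <<'E'
from h import *
w=load('w12'); tcp=np.array([.48975,-.04588,.0221]); 
y=np.array([.2165,.9763,0]); z=np.array([.9763,-.2165,0])
def show(n,a,b,zz):
    p=watz(w,(a+.5)/4-.5+220,(b+.5)/4-.5+200,zz); print(n,(p*1000).round(1),'tool y,z', ((p-tcp)@y*1000).round(2),((p-tcp)@z*1000).round(2)); return p
show('edge',390,330,.026); show('top front',390,482,.055); show('A',200,330,.026)
for n in ['scene','side']:
    s=snap(n,n+'12'); c=proj(s,[.494,-.028,.02]); print(c); u,v=map(int,c)
    im=s['image'][:,:,::-1]; cv2.imwrite(f'pics/{n}12c.png',cv2.resize(im[v-50:v+50,u-60:u+60],None,fx=6,fy=6,interpolation=cv2.INTER_CUBIC))
E
```

```text
edge [494.4 -25.4  26. ] tool y,z 20.99 0.08
top front [494.2 -26.3  55. ] tool y,z 20.1 0.1
A [475.4 -21.3  26. ] tool y,z 20.9 -19.36
[320.14906375 252.26068472]
[310.23587231 257.06616931]
```

View pics/scene12c.png

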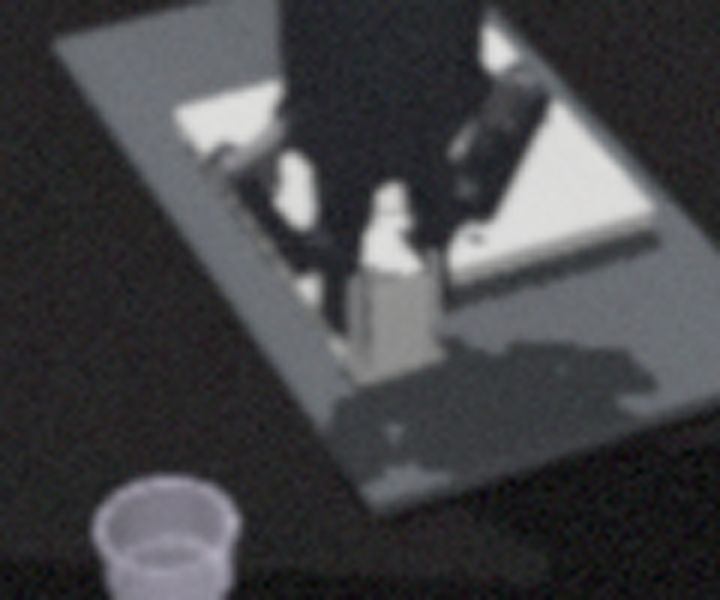

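View pics/side12c.png

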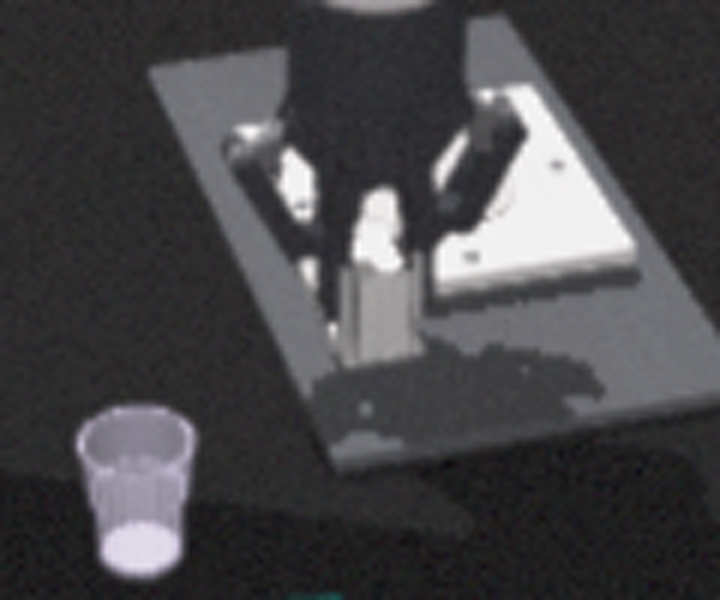

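Call:
move_arm(deltas=[20, 0, -0.4, 0, 0, 0, 0, 20, 0, 0, 0, 0, 0, 0, 26, 0, 0, 0, 0, 0, 0, 32, 0, 0, 0, 0, 0, 0, 40, 0, 0, 0, 0, 0, 0, 40, 0, 0, 0, 0, 0, 0, 40, 0, 0, 0, 0, 0, 0])

```text
t: 22.8
tcp_pos: [0.4895, -0.0461, 0.022]
tool_rot: [0.077, 0.703, -0.077, 0.703]
force: [-1.1, -0.4, -0.2]
finger_gap: 0.465
```

```bash
python3 - <<'E'
from h import *
s=snap('wrist','w13'); m=manip.sense(); print(m['tcp_pos'],m['force'],m['t'],m['finger_gap']*85.4)
w=cv2.imread('pics/w13.png')
cv2.imwrite('pics/w13c.png',cv2.resize(w[200:350,220:380],None,fx=4,fy=4,interpolation=cv2.INTER_CUBIC))
E
```

```text
[ 0.48955955 -0.04616753  0.02204671] [-0.43982626  0.55298875 -0.04968721] 22.85 39.93389309956476
```

View pics/w13c.png

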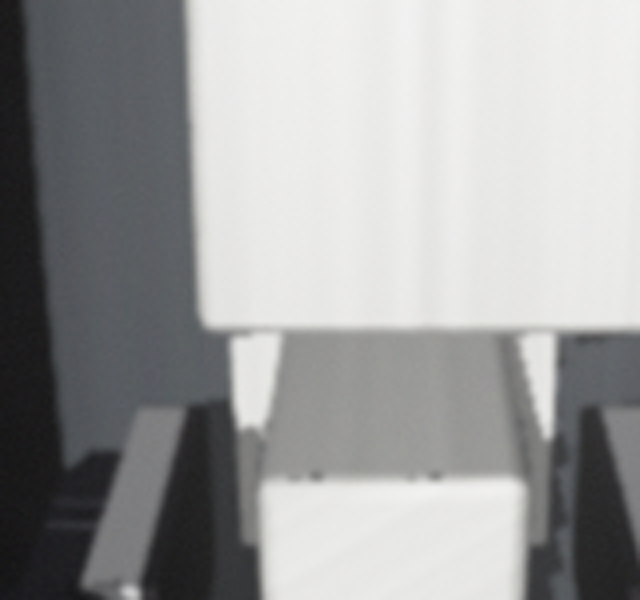

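Call:
move_arm(deltas=[40, -5, 0, 0, 0, 0, 0, 45, -10, 0, 0, 0, 0, 0, 45, -20, 0, 0, 0, 0, 0, 45, -25, 0, 0, 0, 0, 0, 45, -20, 0, 0, 0, 0, 0, 30, -10, 0, 0, 0, 0, 0, 0, 0, 0, 0, 0, 0, 0, 0, 0, 0, 0, 0, 0, 0, 0, 0, 0, 0, 0, 0])

```text
invalid input at $.deltas: expected a multiple of 7 numbers
```

```bash
python3 - <<'E'
from h import *
s=snap('wrist','w14'); m=manip.sense(); print(m['tcp_pos'],m['force'],m['t'],m['finger_gap']*85.4)
w=cv2.imread('pics/w14.png')
cv2.imwrite('pics/w14c.png',cv2.resize(w[60:360,220:600],None,fx=2,fy=2,interpolation=cv2.INTER_CUBIC))
for n in ['side']:
    s=snap(n,n+'14'); c=proj(s,[.494,-.028,.02]); u,v=map(int,c)
    im=s['image'][:,:,::-1]; cv2.imwrite(f'pics/{n}14c.png',cv2.resize(im[v-50:v+50,u-60:u+60],None,fx=6,fy=6,interpolation=cv2.INTER_CUBIC))
E
```

```text
[ 0.48960784 -0.04621444  0.02206721] [0.86088838 0.22330225 0.0293271 ] 22.9 39.84183063073146
```

View pics/w14c.png

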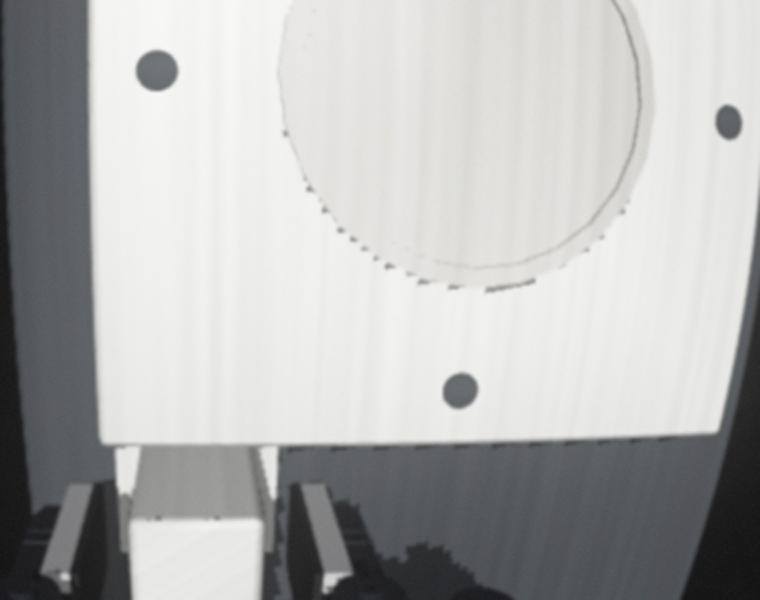

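View pics/side14c.png

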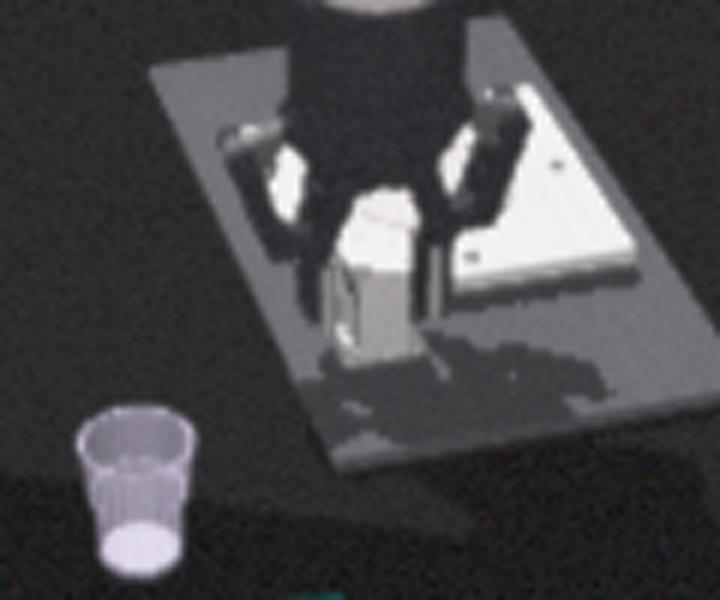

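The move was refused because a row was one number short, so I'm sending it again.

Call:
move_arm(deltas=[40, -5, 0, 0, 0, 0, 0, 40, -10, 0, 0, 0, 0, 0, 40, -20, 0, 0, 0, 0, 0, 40, -25, 0, 0, 0, 0, 0, 40, -20, 0, 0, 0, 0, 0, 0, -10, 0, 0, 0, 0, 0, 0, 0, 0, 0, 0, 0, 0, 0, 0, 0, 0, 0, 0, 0])

```text
t: 23.75
tcp_pos: [0.4894, -0.0462, 0.1121]
tool_rot: [0.077, 0.703, -0.077, 0.703]
force: [0.6, -0.1, 0.4]
finger_gap: 0.0
```

```bash
python3 - <<'E'
from h import *
s=snap('wrist','w14'); m=manip.sense(); print(m['tcp_pos'],m['force'],m['t'],m['finger_gap']*85.4)
w=cv2.imread('pics/w14.png')
cv2.imwrite('pics/w14c.png',cv2.resize(w[60:360,220:600],None,fx=2,fy=2,interpolation=cv2.INTER_CUBIC))
for n in ['side']:
    s=snap(n,n+'14'); c=proj(s,[.494,-.028,.02]); u,v=map(int,c)
    im=s['image'][:,:,::-1]; cv2.imwrite(f'pics/{n}14c.png',cv2.resize(im[v-50:v+50,u-60:u+60],None,fx=6,fy=6,interpolation=cv2.INTER_CUBIC))
E
```

```text
[ 0.48907569 -0.04606304  0.1116037 ] [-0.77595216 -0.22315431  0.03758356] 23.8 -0.041603294065660296
```

View pics/w14c.png

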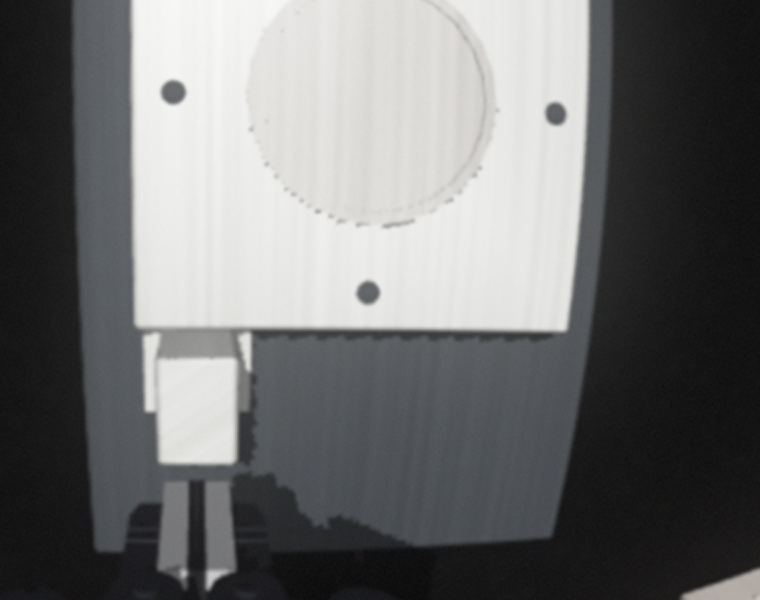

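View pics/side14c.png

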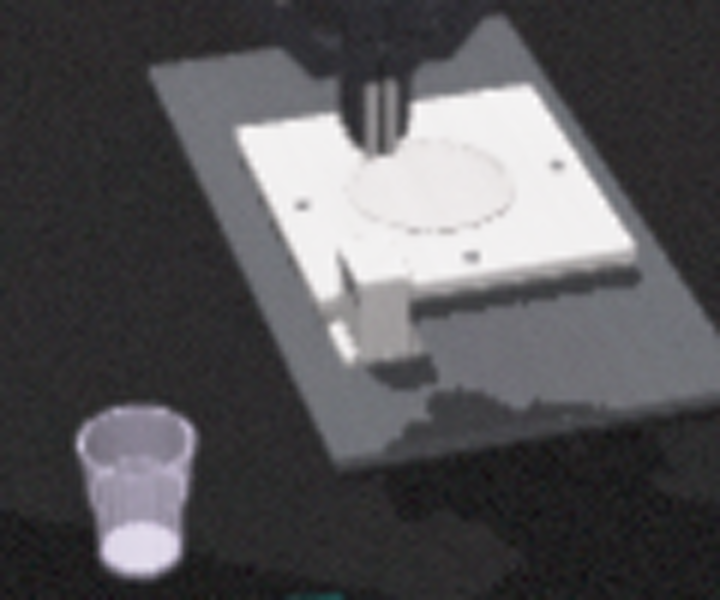

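```bash
python3 - <<'E'
from h import *
w=load('w14'); tcp=np.array([.4891,-.0461,.1116]); 
y=np.array([.2165,.9763,0]); z=np.array([.9763,-.2165,0])
def show(n,a,b,zz):
    p=watz(w,(a+.5)/2-.5+220,(b+.5)/2-.5+60,zz); print(n,(p*1000).round(1),'tool y,z', ((p-tcp)@y*1000).round(2),((p-tcp)@z*1000).round(2)); return p
A=show('A',136,327,.026);B=show('B',567,331,.026)
print(np.hypot(*(B-A)[:2]), np.degrees(np.arctan2(*(B-A)[[1,0]])))
L=show('topfL',159,358,.055);R=show('topfR',238,358,.055);L2=show('toprL',159,463,.055);R2=show('toprR',238,463,.055)
show('tongue rear L',144,412,.0152);show('R',248,412,.0152); show('dot',368,293,.026); print(-np.array(w['R']).T@w['t'])
E
```

```text
A [475.7 -21.7  26. ] tool y,z 20.87 -18.39
B [620.1 -54.   26. ] tool y,z 20.66 129.58
0.14796596135634907 -12.582247105136789
topfL [483.9 -24.6  55. ] tool y,z 19.85 -9.71
topfR [505.6 -29.4  55. ] tool y,z 19.85 12.51
toprL [476.3 -56.5  55. ] tool y,z -12.89 -10.28
toprR [499.2 -61.5  55. ] tool y,z -12.9 13.18
tongue rear L [469.5 -54.7  15.2] tool y,z -12.66 -17.29
R [504.7 -62.5  15.2] tool y,z -12.66 18.76
dot [550.4 -26.5  26. ] tool y,z 32.37 55.65
[0.50780638 0.03583008 0.25373559]
```

Call:
move_arm(deltas=[0, 0, 10, 0.5, 0, 0, 0, 0, 0, 16, 0, 0, 0, 0, 0, 0, 15, 0, 0, 0, 0, 0, 20, 0, 0, 0, 0, 0, 0, 20, 0, 0, 0, 0, 0, 0, 20, 0, 0, 0, 0, 0, 0, 15, 0, 0, 0, 0, 0, 0, 5, 0, 0, 0, 0, 0, 0, 2, 0, 0, 0, 0, 0, 0, 0, 0, 0, 0, 0, 0])

```text
t: 24.85
tcp_pos: [0.4991, -0.0061, 0.03]
tool_rot: [0.077, 0.703, -0.077, 0.703]
force: [0.9, -0.1, 0.7]
finger_gap: 0.002
```

```bash
python3 - <<'E'
from h import *
s=snap('wrist','w15'); m=manip.sense(); print(m['tcp_pos'],m['force'],m['t'],m['finger_gap']*85.4)
s=snap('side','d15'); c=proj(s,[.494,-.028,.02]); u,v=map(int,c)
im=s['image'][:,:,::-1]; cv2.imwrite(f'pics/d15c.png',cv2.resize(im[v-60:v+40,u-60:u+60],None,fx=6,fy=6,interpolation=cv2.INTER_CUBIC))
E
```

```text
[ 0.49929337 -0.00619083  0.03038241] [ 0.27181398 -0.16757727  0.11464806] 24.9 -0.023653263925101586
```

View pics/d15c.png

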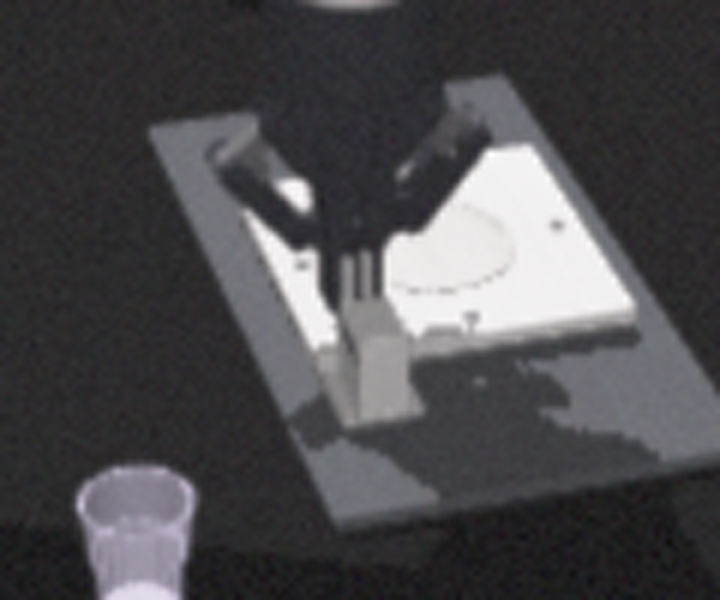

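View pics/w15.png

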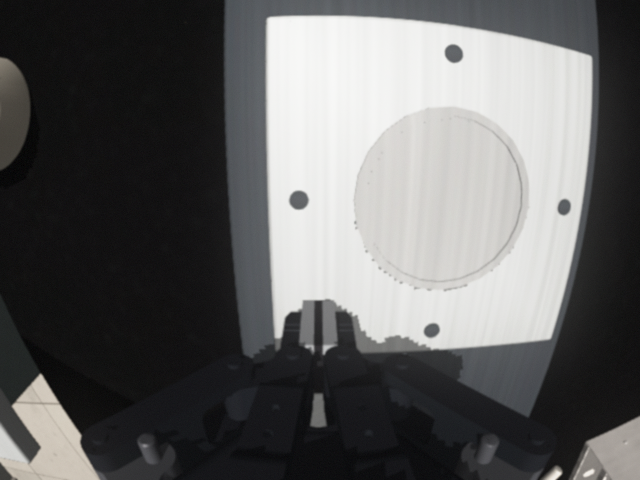

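Finger is over the corner, clear of the grip block. Pressing gently.

Call:
move_arm(deltas=[0, 1, 0, 0, 0, 0, 0, 0, 1, 0, 0, 0, 0, 0, 0, 1, 0, 0, 0, 0, 0, 0, 0.5, 0, 0, 0, 0, 0, 0, 0.5, 0, 0, 0, 0, 0, 0, 0, 0, 0, 0, 0, 0])

```text
t: 25.55
tcp_pos: [0.499, -0.0063, 0.0261]
tool_rot: [0.077, 0.703, -0.077, 0.703]
force: [-0.3, -0.5, 0.6]
finger_gap: 0.001
```

Call:
move_arm(deltas=[0, 0.4, 0, 0, 0, 0, 0, 0, 0.4, 0, 0, 0, 0, 0, 0, 0, 0, 0, 0, 0, 0])

```text
t: 25.85
tcp_pos: [0.4989, -0.0064, 0.0255]
tool_rot: [0.077, 0.703, -0.077, 0.703]
force: [-0.6, -0.1, 3.0]
finger_gap: 0.0
```

Call:
move_arm(deltas=[0, 0.4, 0, 0, 0, 0, 0, 0, 0, 0, 0, 0, 0, 0])

```text
t: 26.05
tcp_pos: [0.499, -0.0064, 0.0255]
tool_rot: [0.077, 0.703, -0.077, 0.703]
force: [-0.8, -0.4, 6.0]
finger_gap: 0.002
```

Call:
move_arm(deltas=[0, 0.3, 0, 0, 0, 0, 0, 0, 0.3, 0, 0, 0, 0, 0, 0, 0, 0, 0, 0, 0, 0])

```text
t: 26.35
tcp_pos: [0.499, -0.0064, 0.0254]
tool_rot: [0.077, 0.703, -0.077, 0.703]
force: [-2.3, 0.4, 11.6]
finger_gap: -0.004
```

Call:
move_arm(deltas=[0, -0.7, 0, 0, 0, 0, 0, 0, -0.7, 0, 0, 0, 0, 0, 0, -1, 0, 0, 0, 0, 0, 0, -2, 0, 0, 0, 0, 0, 0, -10, 0, 0, 0, 0, 0, 0, -25, 0, 0, 0, 0, 0, 0, -35, 0, 0, 0, 0, 0, 0, -40, 0, 0, 0, 0, 0, 0, -40, 0, 0, 0, 0, 0, 0, 0, 0, 0, 0, 0, 0])

```text
t: 27.35
tcp_pos: [0.5026, -0.0069, 0.1842]
tool_rot: [0.076, 0.699, -0.077, 0.707]
force: [0.4, 0.0, -0.4]
finger_gap: 0.001
```

Call:
move_arm(deltas=[0, 0, -25, 25, 0, 0, 0, 0, 0, -25, 25, 0, 0, 0, 0, 0, -20, 20, 0, 0, 0, 0, 0, 0, 0, 0, 0, 0, 0, 0, 0, 0, 0, 0, 0])

```text
t: 27.85
tcp_pos: [0.5514, -0.0898, 0.1781]
tool_rot: [0.078, 0.704, -0.077, 0.702]
force: [-0.7, 0.8, -0.5]
finger_gap: -0.002
```

```bash
python3 - <<'E'
from h import *
s=snap('wrist','w16'); m=manip.sense(); print(m['tcp_pos'],m['force'],m['t'],np.abs(m['qd']).max())
s=snap('side','d16'); c=proj(s,[.494,-.028,.02]); u,v=map(int,c)
im=s['image'][:,:,::-1]; cv2.imwrite(f'pics/d16c.png',cv2.resize(im[v-60:v+40,u-60:u+60],None,fx=6,fy=6,interpolation=cv2.INTER_CUBIC))
snap('scene','s16')
a=cv2.imread('pics/s16.png');w=cv2.imread('pics/w16.png')
E
```

```text
[ 0.55087544 -0.08905301  0.17805981] [-0.31579922  0.45408435 -0.65370169] 27.9 0.01425965759966062
```

View pics/d16c.png

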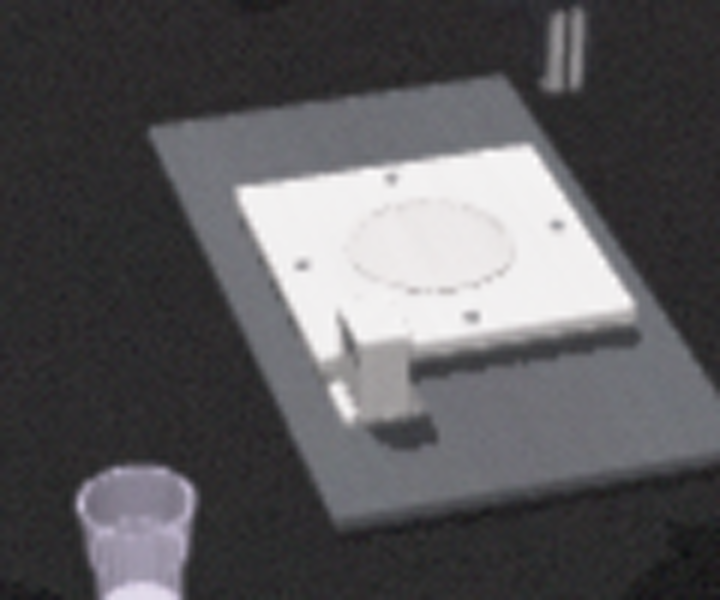

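View pics/w16.png

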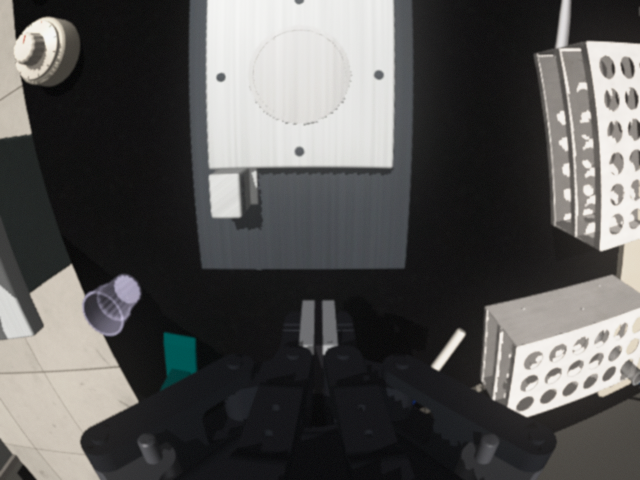

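View pics/s16.png

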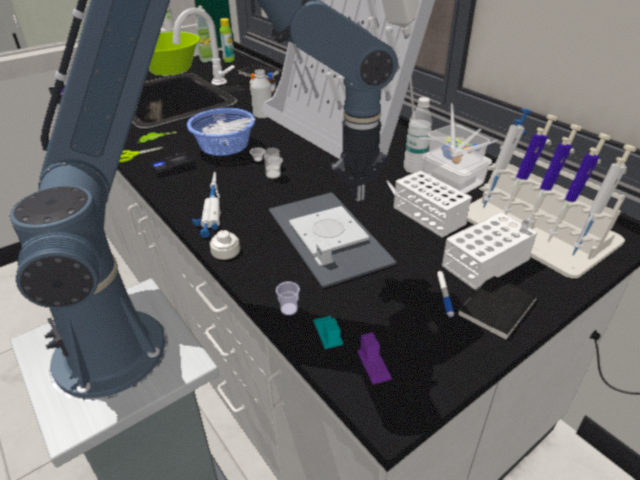

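```bash
python3 -c "
from station import job; print(job.sign_off())"
```

```text
the job is handed in; nothing more can be done
None
```

The slip is home under corner 2 (near right), and that corner no longer dips. I handed the job in at about 28 s of the 72 s allowed; the sign-off gives no verdict.

- **Finding the corner:** I pressed corner 1 first and it stayed firm at 26.1 mm under 7.6 N, somewhat above the 2 to 4 N I was aiming for. Corner 2 then dropped about 3.7 mm at about 2.5 N, so I did not press corners 3 and 4.
- **Placing the slip:** I slid the aluminium slip along the slab from the right until its block met the plate's edge. The force briefly reached about 6 N, above the plate's roughly 4 N of friction. The pictures showed the plate had not moved by more than about 0.5 mm.
- **Pressing again:** After letting go I pressed corner 2 once more. It went down only about 0.6 mm, even at 11.6 N, which was more than needed.
- **Last look:** The slip stands within about 0.5 mm of the corner's mid-line. The jar, marker and both look-alikes appear where they were, and the robot is clear of everything.

**One reading that disagreed:** the wrist camera showed about 1 mm between the block and the plate's edge. I put that down to chamfered edges, because the slip stopped firmly against the plate.

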